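# Close the sweet-roll keeper and take off its travel lid

### The job

Lay the loose pink-banded roll on top of the two rolls in the keeper tin, parallel to them and saddled in the groove between them, without dropping it. Then carry the nested pair of lids together (the tall cream knob lifts both) and set them gently down on the tin, let go, and lift only the red outer lid (its collar is the grip), leaving the inner lid seated and undisturbed on the tin. Finish still holding the red lid level and motionless in the gripper, a clear 8 cm or so above where it sat and touching nothing else; leave the jar, the ring bread and the brush alone.

Things in the scene. Friction and masses are not known exactly. Their poses are not given: they have to be found in the camera images.
- tin: Fixed round mint tin, open on top: 144 mm outer, 136 mm inner diameter, 96 mm high, inner floor 5 mm up. Origin: centre of the underside, z up. The two lower rolls lie along its x axis, centres 25 mm up and 20.5 mm either side in y, kept from spreading by wooden strips. A third roll saddled on them has its centre about 59 mm above the origin.
- roll_left: Brown roll with white bands in the tin, 40 mm diameter, 80 mm long, on the tin's +y side. Origin: its centre; its x axis is its length (it may be turned about it).
- roll_right: Brown roll with white bands in the tin, 40 mm diameter, 80 mm long, on the tin's -y side. Origin: its centre; x axis along its length.
- top_roll: Loose rigid golden roll with pink-red bands, 40 mm diameter, 80 mm long, about 70 g, lying on the wooden rest. Origin: its centre, 26 mm above the counter at the start; its x axis is its length (it may be turned about it).
- rest: Fixed light wooden board 110 x 70 x 6 mm with two dark strips 4 mm high, 31 mm apart, along its x axis; the loose roll starts lying between them. Origin: centre of the underside.
- lid_stand: Fixed dark wooden ring, outer diameter 146 mm, 16 mm high, on which the nested lids start. Origin: centre of its underside.
- inner_lid: Aluminium lid, 220 g: flange 142 mm across, 4 mm thick; below it a plug 131 mm across tapering to 124, 6 mm deep, that enters the tin; on top a boss 41 mm across, 6 mm high, and on it an upright cream knob 20 mm across. Origin: centre of the flange's underside, which sits on the stand (16 mm up), later on the tin's rim (96 mm up); z up. Lifted by the knob it carries the outer lid.
- knob_top (a point): Centre of the top of the inner lid's cream knob, 68 mm above that lid's origin. The upper 32 mm of the knob stand free above the outer lid's collar while the lids are nested.
- outer_lid: Dark red lid, 260 g, lying loosely on the inner one: disc 162 mm across, 4 mm thick, skirt reaching 14 mm below the disc's underside; upright round collar, 52 mm outer, 45 mm inner diameter, 28 mm high over the disc, around a hole through which the knob stands. Origin: centre of the disc's underside, 4 mm above the inner lid's origin when nested; z up.
- collar_top (a point): Centre of the upper edge of the red collar, 32 mm above the outer lid's origin.
- jar: Bystander: closed amber jar with a white cap, 56 mm diameter, 85 mm high. Origin: centre of its underside.
- ring_bread: Bystander: golden ring-shaped bread with coloured strips, 102 mm outer diameter, 30 mm high. Origin: centre of its underside.
- brush: Bystander: pastry brush lying flat, 150 mm long along its x axis, under 30 mm high. Origin: about the middle of its underside.
Not all that is in view belongs to the job. What is shaped like the inner_lid but blue is not meant. Leave any yellow look-alike of the outer_lid alone.

How it is judged:
By the outcome, as a careful person would: the job done as asked, in the order asked, and still so for the second after the job is handed in, while the arm keeps its last pose, push and grip.
It also fails if it takes over 72 s, if anything falls off the work surface, if the arm or the gripper's body presses on something with over 40 N, if the wrist force passes 120 N, or if a joint passes its speed limit or range.

### The arm

A 6-joint arm with a two-finger parallel gripper is mounted at the origin on the work surface. World frame = base frame: x ahead of the robot, y to its left, z up, the work surface at z = 0. Lengths are in m, angles in degrees, forces in N, time in s.
With the tool pointing down it reaches from about 0.2 to 0.875 m from the base axis. Payload 3.4 kg.
Tool frame: the origin (TCP) lies midway between the tips of the shut fingers; the grasp point (between the pads) lies 19 mm behind it; y points along the fingers, z is the direction in which the jaws open and shut, and the axes are right-handed (so a half turn about y gives the same grasp; the last joint's range is limited). The gripper opens to 94 mm and grips with 3 to 60 N. Pads are 16 mm wide; open, the fingers measure 119 mm over their backs; the gripper's body (75 mm by 177 mm) begins 78 mm behind the grasp point.
Start: joints at [70.302, 15.808, 86.224, -0, 77.962, -6.933], TCP at [0.127, 0.561, 0.205] pointing down, gripper open.
Joint ranges: [-165.64, 165.64], [-43.16, 119.46], [12.63, 154.43], [-67.54, 247.53], [6.08, 155.33], [-154.97, 154.97]. Speed limits (degrees/s): [147.25, 147.25, 180, 180, 180, 180].

### API

Orientations are given as [roll, pitch, yaw] about the fixed x, y, z axes, in that order (R = Rz(yaw) Ry(pitch) Rx(roll)).
In Python, from rig import manip, optics gives the robot as it stands.
- The arm moves only by the tool drive_tool, never from a script. Its argument "plan" is a list that holds one entry, the list of rows, each a list of 5 numbers: the closure in counts, from 0 (fully open) to 255 (shut), then the shift along the tool's x, y, z in m, then the turn about the tool's y in rad. A call has 1 to 5 rows; each row is the pose to reach, as a shift and turn from the pose commanded when the call began, along the tool's axes at that moment; what a row does not reach only later rows make up. A row lasts 1/8 s, in which the tool goes at most 62.5 mm and 10.7 degrees, less where a joint would pass 70% of its speed; a pose out of reach is approached as far as the arm can. A call with a gripper value outside its range is refused whole. The fingers move at their own pace and stop on an object; the grip force is fixed at half the most. Time passes only in rows, so rows that repeat a pose let the fingers close. It gives the time, the measured TCP pose, the force and the opening at its end, in the units of the state.
- manip.state(): the state, without advancing time (a new reading comes with each control period).
- optics.read_camera(name): name is "scene" or "top"; returns a dict with "color" (384x512x3 uint8, red, green, blue), "camera_matrix" (3x3 intrinsics, pixels), "D" ([k1, k2, p1, p2, k3] as OpenCV has them; the pictures are not rectified), "rvec" (rotation vector, rad) and "tvec" (3), from world to camera coordinates, as OpenCV has them. Camera axes: x right, y down, z forward; pixel columns grow to the right and rows downward; lengths in m; the calibration is good to about 2 mm. A picture is of the moment at which its call begins. There is no depth.
- manip.job_done(): hands the job in, once; it reports no verdict.
The state is a dict: "clock": time; "joint_positions": joint angles; "qd": joint speeds; "joint_torque": joint torques, N m; "tcp_pos": TCP position; "tool_rot": TCP orientation; "contact_force": force on the tool from outside, world axes, zero at the start; "wrist_torque": the same for the moment, N m; "grip_width": opening from 0.0 (shut) to 1.0 (fully open).
Only numpy, scipy, OpenCV 4.12 (cv2) and the standard library are available. Lean on these libraries where they do the work, as an engineer would, in place of code of your own. Each camera call takes 0.05 s, during which the arm holds its last target.

## Working session

There is one attempt and no reset: what is moved stays moved. The work goes in short steps, Python scripts to look and compute and a tool call to move; the robot and the scene stay as the last step left them, time stands still between calls to the robot, and variables do not carry over. Pictures are saved under pics/ and viewed, and the job is handed in when it is done.

Besides the shell and the picture viewer there is one more tool, called after "Request:" by a JSON object that holds its "api" and its "payload". drive_tool: Moves the arm, as the interface text tells. Its arguments: {"type":"object","properties":{"plan":{"type":"array"}},"required":["plan"]}

```bash
ls; mkdir -p pics
python3 - <<'E'
from rig import manip, optics
import cv2, pickle
print(manip.state())
d={}
for n in("scene","top"):
    r=optics.read_camera(n); d[n]=r
    print(n,r["camera_matrix"].tolist(),r["D"],r["rvec"],r["tvec"])
    cv2.imwrite(f"pics/{n}0.png",cv2.resize(r["color"][:,:,::-1],(800,600),interpolation=cv2.INTER_CUBIC))
pickle.dump(d,open("d0.pkl","wb"))
E
```

```text
pics
{'clock': 0.0, 'joint_positions': array([ 7.03006595e+01,  1.58459528e+01,  8.62901424e+01, -2.13773637e-03,
        7.79611016e+01, -6.93277978e+00]), 'qd': array([ 0.11453888,  0.07941431,  0.03663489, -0.04957186,  0.06174077,
        0.02179011]), 'joint_torque': array([ 6.99131870e-04, -4.04587841e+01, -2.37224650e+01,  7.02171307e-02,
        3.48679558e-02, -1.55107255e-04]), 'tcp_pos': array([0.12690397, 0.56028279, 0.20465666]), 'tool_rot': array([-9.00967385e+01,  9.65744180e-03, -1.27661212e+01]), 'contact_force': array([ 0.00310345, -0.27218558,  0.37579914]), 'wrist_torque': array([ 0.0460834 ,  0.00036473, -0.04535443]), 'grip_width': 1.0022465076819884}
scene [[490.6687708329156, 0.0, 257.25956868808373], [0.0, 490.6687708329156, 187.85271717263905], [0.0, 0.0, 1.0]] [-0.15727212  0.          0.          0.          0.        ] [ 0.64002707  2.6595829  -1.09618847] [ 0.45400482 -0.15082796  1.64470434]
top [[421.9215424842267, 0.0, 247.90352738409072], [0.0, 421.9215424842267, 195.59189751591748], [0.0, 0.0, 1.0]] [-0.07007806  0.          0.          0.          0.        ] [ 2.13835999 -2.13829655  0.16371135] [0.04656897 0.54332056 1.04529171]
```

View pics/scene0.png

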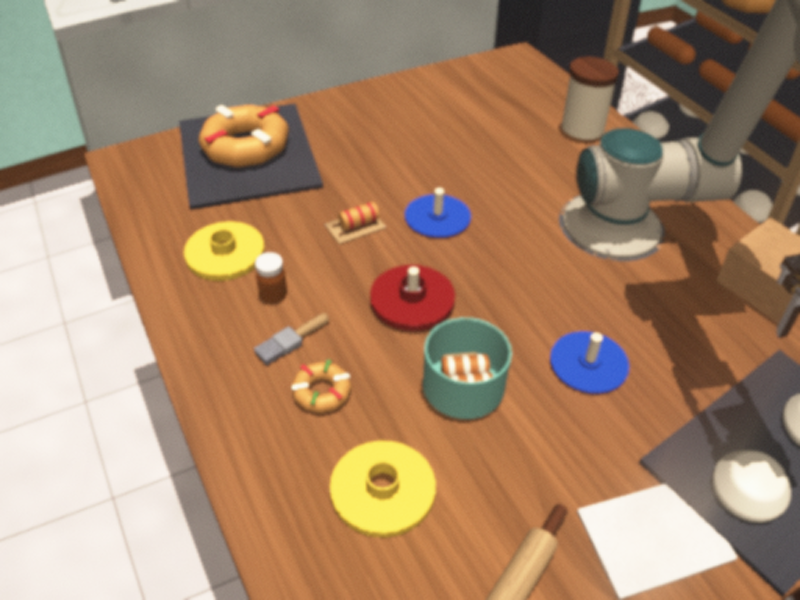

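View pics/top0.png

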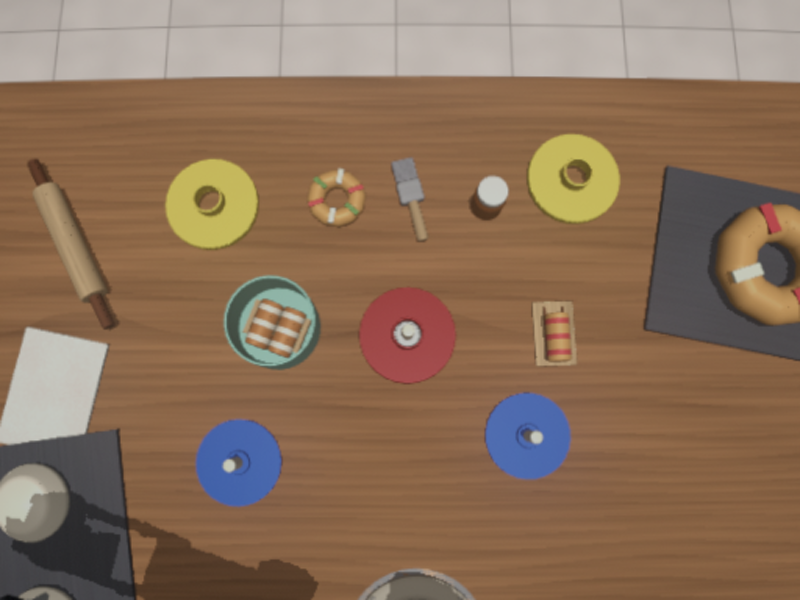

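```bash
cat > h.py <<'E'
import numpy as np, cv2, pickle
from scipy.spatial.transform import Rotation as Rn
def ray(r,uv):
    p=cv2.undistortPoints(np.array([[uv]],float),r["camera_matrix"],np.array(r["D"]))[0,0]
    R=cv2.Rodrigues(np.array(r["rvec"]))[0]; t=np.array(r["tvec"]).ravel()
    return -R.T@t, R.T@np.array([p[0],p[1],1.])
def at_z(r,uv,z):
    c,d=ray(r,uv); return c+d*(z-c[2])/d[2]
def proj(r,P):
    return cv2.projectPoints(np.array(P,float).reshape(-1,1,3),np.array(r["rvec"]),np.array(r["tvec"]),r["camera_matrix"],np.array(r["D"]))[0].reshape(-1,2)
def circ(c,rad,z,n=72):
    a=np.linspace(0,2*np.pi,n); return np.c_[c[0]+rad*np.cos(a),c[1]+rad*np.sin(a),np.full(n,z)]
def crop(r,name,x0,y0,w,h,s,curves=(),pts=()):
    im=cv2.resize(r["color"][y0:y0+h,x0:x0+w,::-1],(w*s,h*s),interpolation=cv2.INTER_CUBIC).copy()
    for P,col in curves:
        q=((proj(r,P)-[x0,y0]+.5)*s-.5)
        cv2.polylines(im,[np.round(q).astype(int)],False,col,1,cv2.LINE_AA)
    for k in range(0,w,10): cv2.line(im,(k*s,0),(k*s,6 if k%50 else 12),(255,255,255),1)
    for k in range(0,h,10): cv2.line(im,(0,k*s),(6 if k%50 else 12,k*s),(255,255,255),1)
    cv2.imwrite("pics/"+name,im)
E
python3 - <<'E'
from h import *
d=pickle.load(open("d0.pkl","rb")); t=d["top"]
crop(t,"c_tin.png",140,170,70,70,8)
crop(t,"c_roll.png",325,180,60,64,8)
crop(t,"c_lid.png",225,180,70,70,8)
for n in d: print(n,ray(d[n],(256,192)))
a=np.hstack([cv2.imread(f"pics/{n}.png")[:512,:] for n in("c_tin",)])
E
```

```text
scene (array([1.0010105 , 0.91117778, 1.04959747]), array([-0.32962672, -0.61888946, -0.7130218 ]))
top (array([0.37382883, 0.04266365, 1.11733275]), array([ 0.16420315, -0.01558774, -0.98652678]))
```

View pics/c_tin.png

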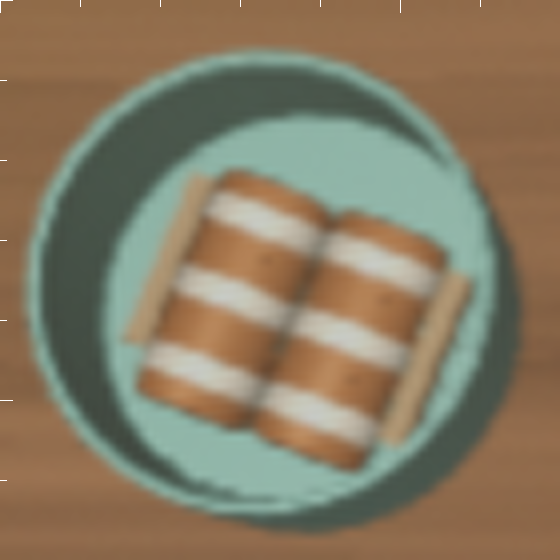

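View pics/c_roll.png

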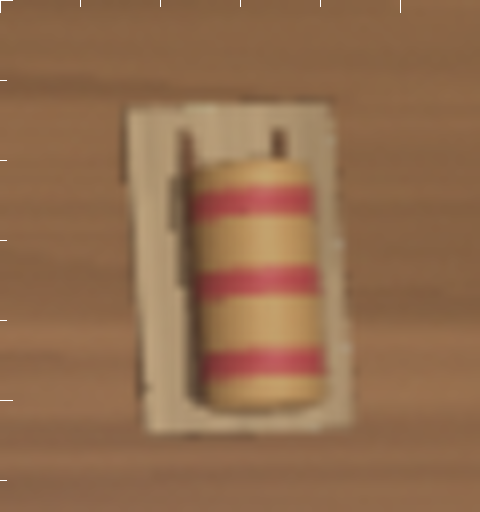

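View pics/c_lid.png

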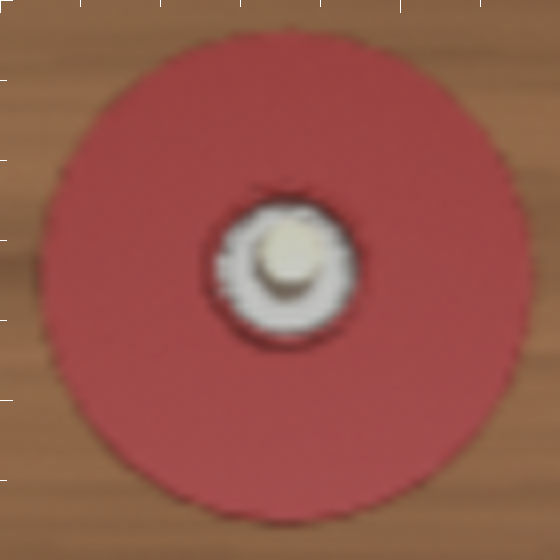

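Run:
```python
from h import *
d=pickle.load(open("d0.pkl","rb")); t=d["top"]; s=d["scene"]
def w(x0,y0,u,v,z): return at_z(t,(x0+(u+.5)/8-.5,y0+(v+.5)/8-.5),z)
tin=w(140,170,262.5,282.5,.096); print("tin",tin)
g=[w(140,170,333,212,.030),w(140,170,252,428,.030)]; v=g[0]-g[1]; print("groove",g,np.mean(g,0),np.degrees(np.arctan2(v[1],v[0])),np.linalg.norm(v))
print("lid",w(225,180,285.5,276.5,.024),"knob",w(225,180,291,252,.084))
b=[w(325,180,253,200,.046),w(325,180,260,281,.046),w(325,180,265,362,.046)]
v=b[0]-b[2];print("roll",b,np.degrees(np.arctan2(v[1],v[0])))
e=[w(325,180,325,395,.026),w(325,180,305,165,.026),w(325,180,190,170,.026),w(325,180,207,400,.026)]
print(e,np.mean(e,0))
bd=[w(325,180,*p,.006) for p in((127,106),(331,103),(352,425),(147,431))];print("board",bd,np.mean(bd,0))
crop(s,"s_mid.png",200,120,135,150,5)
```

```text
tin [0.51193667 0.23137761 0.096     ]
groove [array([0.54411574, 0.22106863, 0.03      ]), array([0.47331408, 0.2456984 , 0.03      ])] [0.50871491 0.23338352 0.03      ] -19.181249177563544 0.07496333158786576
lid [0.49736909 0.01446845 0.024     ] knob [0.49818143 0.01428984 0.084     ]
roll [array([ 0.51936798, -0.23190074,  0.046     ]), array([ 0.49318673, -0.23315119,  0.046     ]), array([ 0.46718822, -0.23377199,  0.046     ])] 2.053848516723034
[array([ 0.45813547, -0.25819642,  0.026     ]), array([ 0.53365682, -0.25469487,  0.026     ]), array([ 0.53202423, -0.21660171,  0.026     ]), array([ 0.45662438, -0.21949447,  0.026     ])] [ 0.49511023 -0.23724687  0.026     ]
board [array([ 0.55656891, -0.20092784,  0.006     ]), array([ 0.55758511, -0.26983186,  0.006     ]), array([ 0.44972959, -0.27232864,  0.006     ]), array([ 0.44796597, -0.20401645,  0.006     ])] [ 0.5029624 -0.2367762  0.006    ]
```

View pics/s_mid.png

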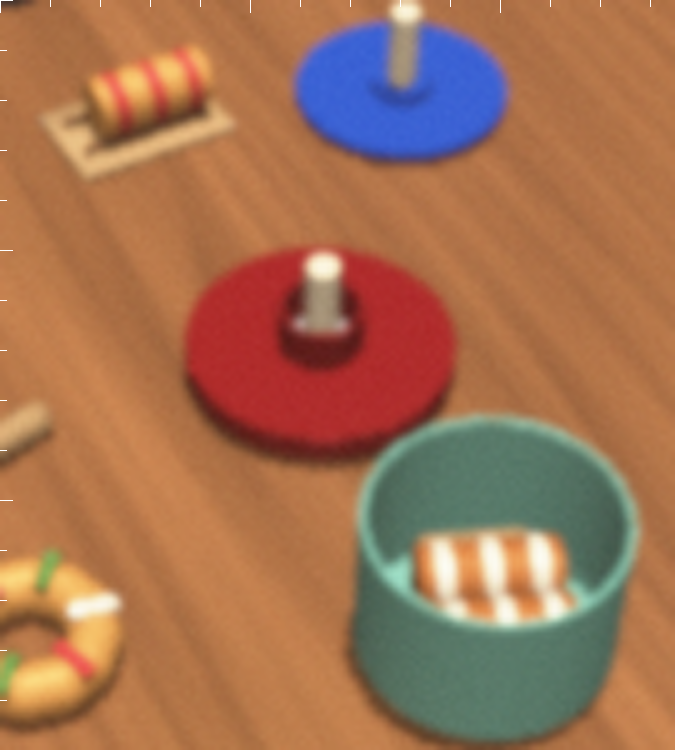

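```bash
cat >> h.py <<'E'
def cyl(c,yaw,L=.08,r=.02):
    ax=np.array([np.cos(yaw),np.sin(yaw),0]); n=np.array([-ax[1],ax[0],0]); z=np.array([0,0,1.]); c=np.array(c)
    out=[]
    a=np.linspace(0,2*np.pi,40)
    for k in(-1,1): out.append(c+k*ax*L/2+r*(np.outer(np.cos(a),n)+np.outer(np.sin(a),z)))
    for q in np.linspace(0,np.pi,7): out.append(np.array([c+k*ax*L/2+r*(np.cos(q)*n+np.sin(q)*z) for k in(-1,1)]))
    return out
E
cat > ov.py <<'E'
from h import *
d=pickle.load(open("d0.pkl","rb")); t=d["top"]; s=d["scene"]
T=np.array([.5117,.2314]);ty=np.radians(-19.2); L=np.array([.4976,.0144]); B=np.array([.4935,-.2372,.026]); by=np.radians(2)
n=np.array([-np.sin(ty),np.cos(ty)])
cv=[]
K=(0,0,0);G=(255,255,0)
cv+=[(circ(T,.072,.096),K),(circ(T,.068,.096),K),(circ(T,.072,0),K)]
for k in(-1,1): cv+=[(q,G) for q in cyl([*(T+k*.0205*n),.025],ty)[:2]]
cv+=[(circ(L,.081,.024),G),(circ(L,.026,.052),G),(circ(L,.010,.084),K)]
cv+=[(q,K) for q in cyl(B,by)[:2]]
crop(t,"o1.png",140,165,100,75,7,cv)
crop(t,"o2.png",225,170,160,75,5,cv)
crop(s,"o3.png",200,120,135,150,5,cv)
E
python3 ov.py
```

```text
(no output)
```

View pics/o1.png

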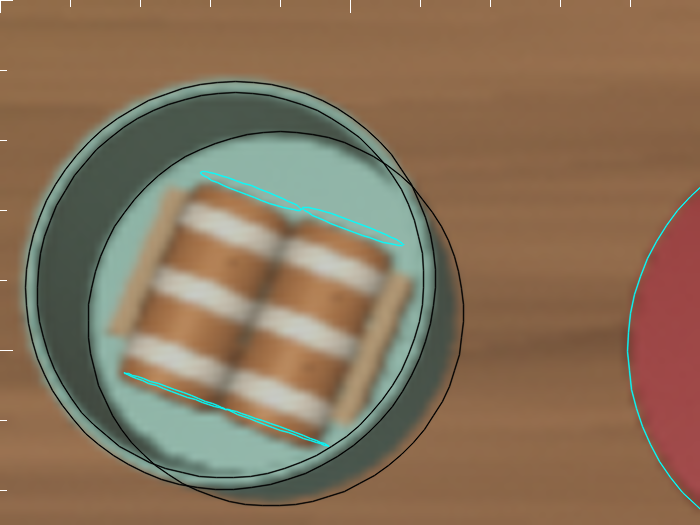

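View pics/o2.png

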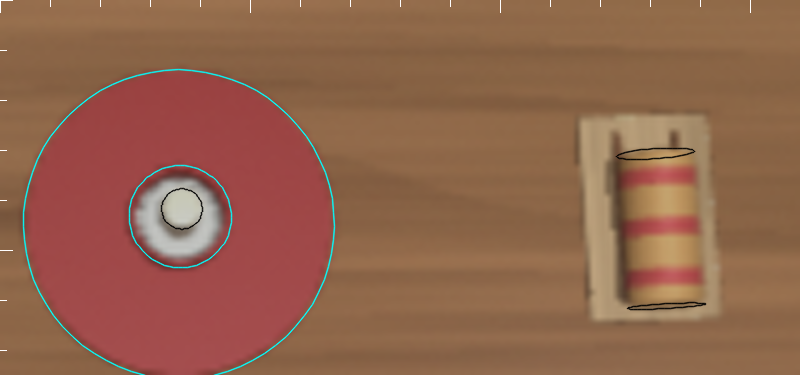

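View pics/o3.png

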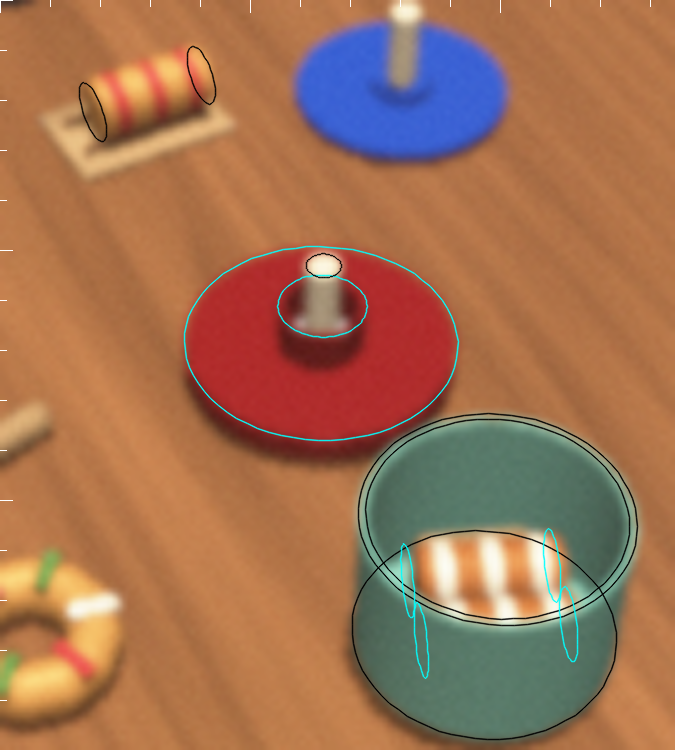

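```bash
cat > go.py <<'E'
import sys,numpy as np
from rig import manip
s=manip.state(); x,y,z,psi=map(float,sys.argv[1:5])
p=s["tcp_pos"]; y0=s["tool_rot"][2]; a=np.radians(y0)
X=np.array([np.cos(a),np.sin(a),0]);Z=np.array([-np.sin(a),np.cos(a),0]);dv=np.array([x,y,z])-p
print("t",round(s["clock"],2),"tcp",p.round(4),"rot",s["tool_rot"].round(2),"F",s["contact_force"].round(1),"g",round(s["grip_width"]*94,1))
print("shift",round(dv@X,4),round(-dv[2],4),round(dv@Z,4),"turn",round(np.radians(y0-psi),4))
E
python3 go.py .4935 -.2372 .13 -88
```

```text
t 0.1 tcp [0.1269 0.5603 0.2047] rot [-9.009e+01  1.000e-02 -1.276e+01] F [-0.1  0.1 -0.7] g 94.1
shift 0.5337 0.0747 -0.6968 turn 1.3131
```

Request:
{"api": "drive_tool", "payload": {"plan": [[[0,0.1,0,-0.1306,0.25],[0,0.138,0,-0.18,0.43],[0,0.176,0,-0.23,0.61],[0,0.214,0,-0.28,0.79],[0,0.252,0,-0.33,0.97]]]}}

```text
clock: 0.72
tcp_pos: [0.2576, 0.2749, 0.2053]
tool_rot: [-90.0, -0.0, -66.8]
contact_force: [0.5, -0.5, 0.2]
grip_width: 1.002
```

```bash
python3 go.py .4935 -.2372 .13 -88
```

```text
t 0.72 tcp [0.2576 0.2749 0.2053] rot [-8.997e+01 -1.000e-02 -6.678e+01] F [ 0.5 -0.5  0.2] g 94.2
shift 0.5636 0.0753 0.0149 turn 0.3704
```

Request:
{"api": "drive_tool", "payload": {"plan": [[[0,0.062,0.005,0.0015,0.1],[0,0.124,0.01,0.003,0.2],[0,0.186,0.015,0.0045,0.3],[0,0.248,0.02,0.006,0.37],[0,0.31,0.02,0.008,0.3704]]]}}

```text
clock: 1.35
tcp_pos: [0.3883, -0.0062, 0.1851]
tool_rot: [-90.0, 0.0, -87.8]
contact_force: [1.8, 0.5, -0.3]
grip_width: 1.001
```

```bash
python3 go.py .4935 -.2372 .13 -88
```

```text
t 1.35 tcp [ 0.3883 -0.0062  0.1851] rot [-9.001e+01  4.000e-02 -8.777e+01] F [ 1.8  0.5 -0.3] g 94.1
shift 0.2349 0.0551 0.0961 turn 0.004
```

Request:
{"api": "drive_tool", "payload": {"plan": [[[0,0.055,0.01,0.0225,0],[0,0.11,0.02,0.045,0],[0,0.165,0.03,0.0675,0],[0,0.215,0.045,0.088,0.004],[0,0.2349,0.055,0.0961,0.004]]]}}

```text
clock: 1.98
tcp_pos: [0.4943, -0.2376, 0.1291]
tool_rot: [-90.0, 0.0, -88.1]
contact_force: [1.4, -0.0, 0.2]
grip_width: 1.0
```

```bash
python3 go.py .4935 -.2372 .013 -88
python3 - <<'E'
from rig import optics
from h import *
s=optics.read_camera("scene"); crop(s,"s1.png",180,60,120,110,6)
s=optics.read_camera("top"); crop(s,"t1.png",300,150,100,100,6)
E
```

```text
t 1.98 tcp [ 0.4943 -0.2376  0.1291] rot [-9.005e+01  3.000e-02 -8.807e+01] F [ 1.4 -0.   0.2] g 94.0
shift -0.0005 0.1161 -0.0008 turn -0.0012
```

View pics/s1.png

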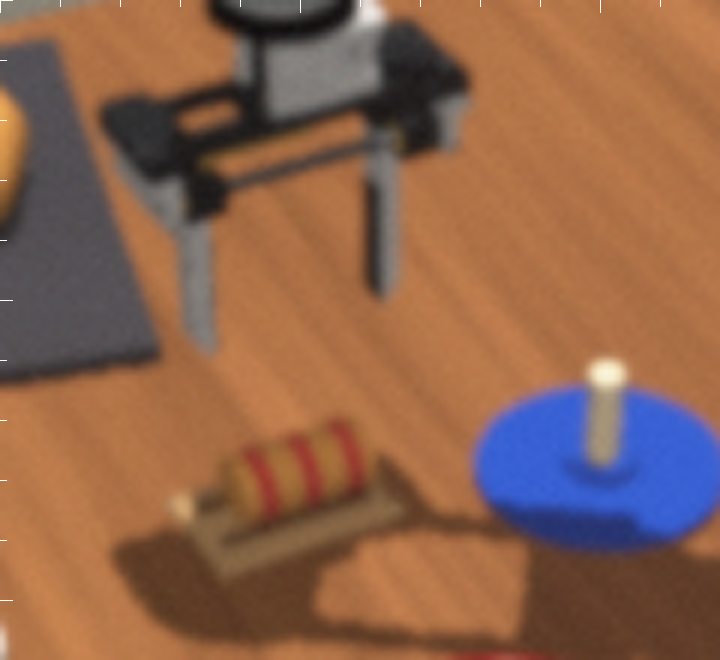

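View pics/t1.png

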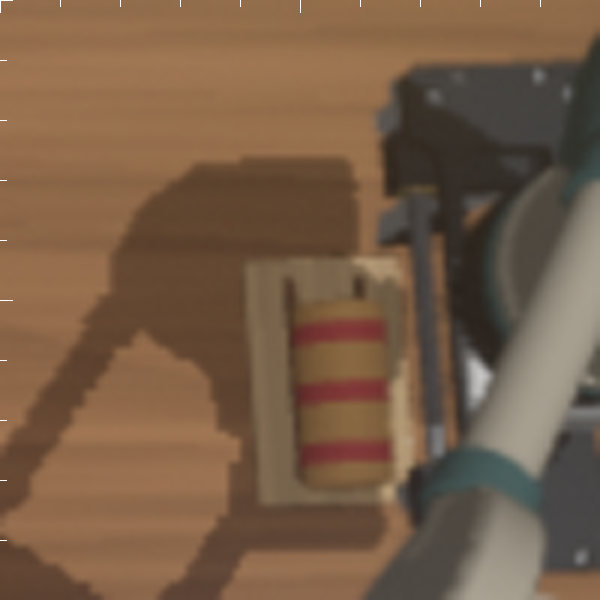

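Gripper in line with the roll (fingers straddle its length; roll at ~(345,222) in the full top view). Descend.

Request:
{"api": "drive_tool", "payload": {"plan": [[[0,-0.0003,0.03,-0.0008,0],[0,-0.0005,0.06,-0.0008,0],[0,-0.0005,0.08,-0.0008,0],[0,-0.0005,0.095,-0.0008,0],[0,-0.0005,0.095,-0.0008,0]]]}}

```text
clock: 2.7
tcp_pos: [0.492, -0.2331, 0.035]
tool_rot: [-90.1, 0.1, -87.9]
contact_force: [-0.3, -0.2, 0.3]
grip_width: 0.999
```

```bash
python3 go.py .4935 -.2372 .013 -88
python3 - <<'E'
from rig import optics
from h import *
s=optics.read_camera("scene"); crop(s,"s2.png",180,100,110,80,7)
E
```

```text
t 2.7 tcp [ 0.492  -0.2331  0.035 ] rot [-9.010e+01  9.000e-02 -8.788e+01] F [-0.3 -0.2  0.3] g 93.9
shift 0.0041 0.022 0.0013 turn 0.0022
```

View pics/s2.png

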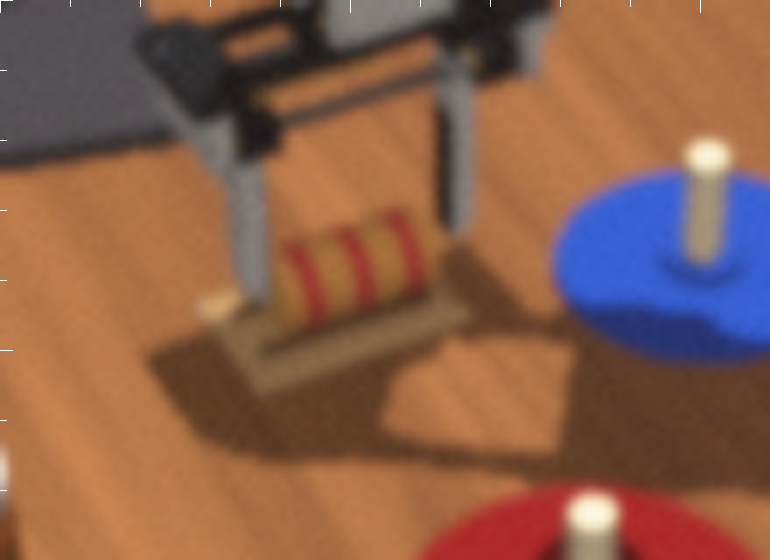

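Request:
{"api": "drive_tool", "payload": {"plan": [[[0,0.004,0,0.0013,0],[0,0.004,0.01,0.0013,0],[0,0.004,0.02,0.0013,0],[0,0.004,0.022,0.0013,0],[0,0.004,0.022,0.0013,0]]]}}

```text
clock: 3.38
tcp_pos: [0.4941, -0.2385, 0.013]
tool_rot: [-90.0, 0.0, -87.9]
contact_force: [-0.4, -0.2, 0.3]
grip_width: 1.001
```

```bash
python3 go.py .4935 -.2372 .013 -88
python3 - <<'E'
from rig import optics
from h import *
s=optics.read_camera("scene"); crop(s,"s3.png",180,100,110,80,7)
E
```

```text
t 3.38 tcp [ 0.4941 -0.2385  0.013 ] rot [-9.004e+01  4.000e-02 -8.794e+01] F [-0.4 -0.2  0.3] g 94.1
shift -0.0013 -0.0 -0.0006 turn 0.0011
```

View pics/s3.png

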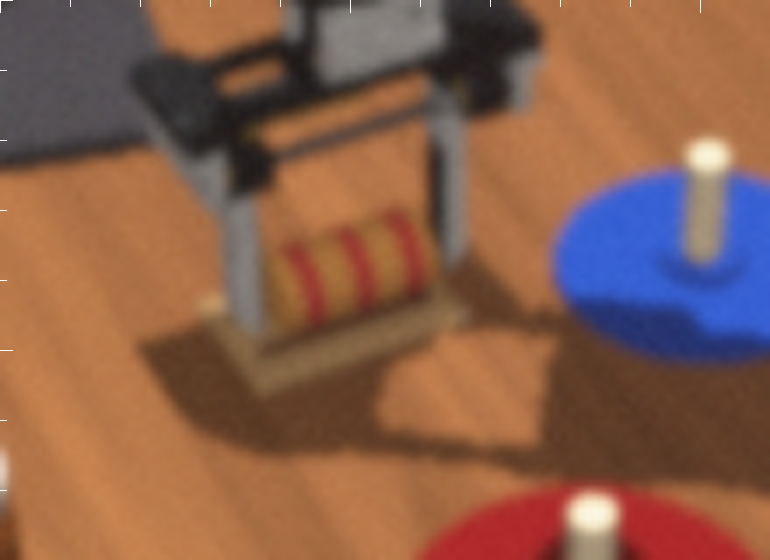

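Request:
{"api": "drive_tool", "payload": {"plan": [[[120,0,0,0,0],[120,0,0,0,0],[120,0,0,0,0],[120,0,0,0,0],[120,0,0,0,0]]]}}

```text
clock: 4.05
tcp_pos: [0.4945, -0.2387, 0.0136]
tool_rot: [-90.0, -0.0, -87.9]
contact_force: [1.0, 0.3, 1.0]
grip_width: 0.846
```

```bash
python3 go.py .4935 -.2372 .013 -88
```

```text
t 4.05 tcp [ 0.4945 -0.2387  0.0136] rot [-8.998e+01 -1.000e-02 -8.793e+01] F [1.  0.3 1. ] g 79.5
shift -0.0015 0.0006 -0.001 turn 0.0013
```

Gripped at 79.5 mm (80 expected). Lift.

Request:
{"api": "drive_tool", "payload": {"plan": [[[120,0,-0.01,0,0],[120,0,-0.03,0,0],[120,0,-0.06,0,0],[120,0,-0.1,0,0],[120,0,-0.14,0,0]]]}}

```text
clock: 4.68
tcp_pos: [0.4942, -0.2384, 0.155]
tool_rot: [-90.0, 0.0, -87.9]
contact_force: [0.3, 0.9, -1.2]
grip_width: 0.847
```

Request:
{"api": "drive_tool", "payload": {"plan": [[[120,0,-0.01,0,0],[120,0,-0.01,0,0]]]}}

```text
clock: 4.92
tcp_pos: [0.4942, -0.2385, 0.1634]
tool_rot: [-90.0, -0.0, -87.9]
contact_force: [0.8, 0.8, -0.5]
grip_width: 0.846
```

```bash
python3 go.py .5093 .2322 .165 -109.2
python3 - <<'E'
from rig import optics
from h import *
d={}
d["scene"]=s=optics.read_camera("scene"); crop(s,"s4.png",170,50,110,80,7)
d["top"]=s=optics.read_camera("top"); crop(s,"t4.png",300,150,100,100,6)
pickle.dump(d,open("d4.pkl","wb"))
E
```

```text
t 4.92 tcp [ 0.4942 -0.2385  0.1634] rot [-89.98  -0.   -87.93] F [ 0.8  0.8 -0.5] g 79.6
shift -0.4699 -0.0016 0.032 turn 0.3712
```

View pics/s4.png

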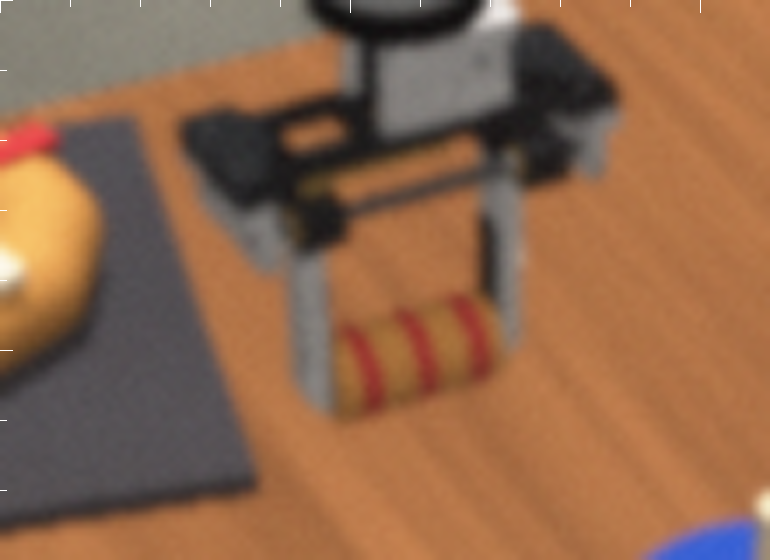

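View pics/t4.png

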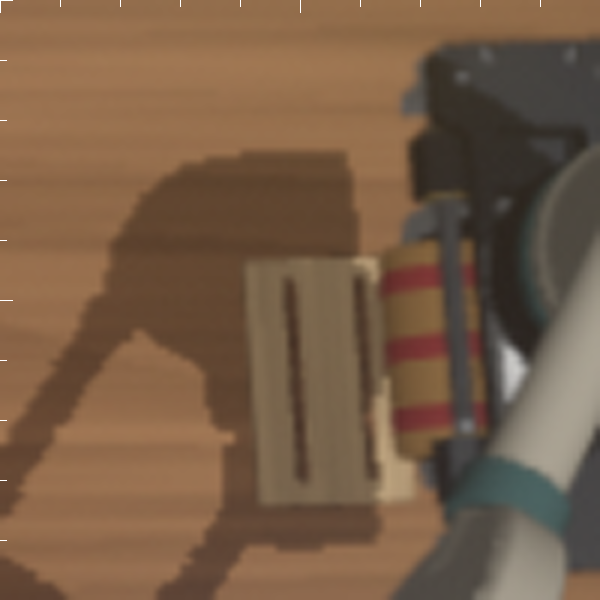

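Run:
```python
from h import *
d=pickle.load(open("d4.pkl","rb"));t=d["top"];s=d["scene"]
for u in(387,435,483): print(at_z(t,(300+u/6-.4,150+347/6-.4),.176))
cv=[(q,(0,255,0)) for q in cyl([.494,-.2385,.176],np.radians(2.1))[:2]]
crop(t,"t4b.png",350,180,50,50,10,cv); crop(s,"s4b.png",205,80,50,40,12,cv)
a=cv2.imread("pics/t4b.png");b=cv2.imread("pics/s4b.png")
c=np.zeros((500,1100,3),np.uint8);c[:500,:500]=a;c[:480,500:]=b;cv2.imwrite("pics/x4.png",cv2.resize(c,(800,364)))
```

```text
[ 0.49514703 -0.21635887  0.176     ]
[ 0.49512323 -0.23462636  0.176     ]
[ 0.49509792 -0.25293593  0.176     ]
```

View pics/x4.png

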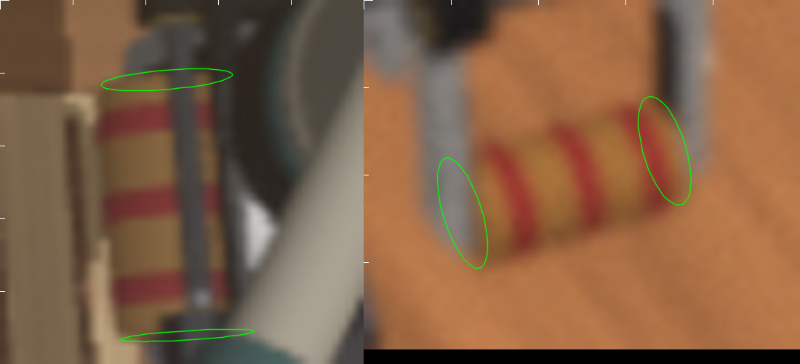

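```bash
python3 go.py .509 .2315 .165 -109.2
```

```text
t 5.03 tcp [ 0.4933 -0.238   0.1618] rot [-90.15   0.11 -87.94] F [-0.   1.  -1.5] g 79.7
shift -0.4686 -0.0032 0.0326 turn 0.3711
```

Request:
{"api": "drive_tool", "payload": {"plan": [[[120,-0.025,0,0.0015,0],[120,-0.07,0,0.005,0.05],[120,-0.12,0,0.008,0.12],[120,-0.17,0,0.0115,0.19],[120,-0.22,0,0.015,0.26]]]}}

```text
clock: 5.65
tcp_pos: [0.5002, -0.0166, 0.1615]
tool_rot: [-90.2, -0.0, -103.0]
contact_force: [-0.5, -0.1, -0.1]
grip_width: 0.848
```

```bash
python3 go.py .509 .2315 .165 -109.2
```

```text
t 5.65 tcp [ 0.5002 -0.0166  0.1615] rot [ -90.21   -0.   -102.99] F [-0.5 -0.1 -0.1] g 79.7
shift -0.2437 -0.0035 -0.0472 turn 0.1085
```

Request:
{"api": "drive_tool", "payload": {"plan": [[[120,-0.05,0,-0.01,0.04],[120,-0.1,0,-0.02,0.08],[120,-0.15,-0.002,-0.03,0.1085],[120,-0.2,-0.0035,-0.0395,0.1085],[120,-0.225,-0.0035,-0.044,0.1085]]]}}

```text
clock: 6.28
tcp_pos: [0.5072, 0.2132, 0.1649]
tool_rot: [-90.2, -0.1, -108.9]
contact_force: [0.4, -1.6, -1.0]
grip_width: 0.847
```

Request:
{"api": "drive_tool", "payload": {"plan": [[[120,-0.01,0,-0.0015,0],[120,-0.018,0,-0.003,0],[120,-0.018,0,-0.003,0],[120,-0.018,0,-0.003,0]]]}}

```text
clock: 6.78
tcp_pos: [0.5116, 0.2279, 0.1669]
tool_rot: [-90.0, -0.0, -109.1]
contact_force: [0.5, -0.2, 0.1]
grip_width: 0.847
```

```bash
python3 go.py .509 .2315 .165 -109.2;  python3 - <<'E'
from rig import optics
from h import *
d={}
d["scene"]=s=optics.read_camera("scene"); crop(s,"s5.png",240,130,110,110,6)
d["top"]=s=optics.read_camera("top"); crop(s,"t5.png",110,150,100,100,6)
pickle.dump(d,open("d5.pkl","wb"))
E
python3 go.py .509 .2315 .165 -109.2
```

```text
t 6.78 tcp [0.5116 0.2279 0.1669] rot [-9.0010e+01 -3.0000e-02 -1.0911e+02] F [ 0.5 -0.2  0.1] g 79.6
shift -0.0025 0.0019 -0.0036 turn 0.0016
t 6.88 tcp [0.5116 0.2281 0.1671] rot [-9.0000e+01 -1.0000e-02 -1.0911e+02] F [-0.2 -0.2 -0.8] g 80.1
shift -0.0024 0.0021 -0.0036 turn 0.0016
```

View pics/s5.png

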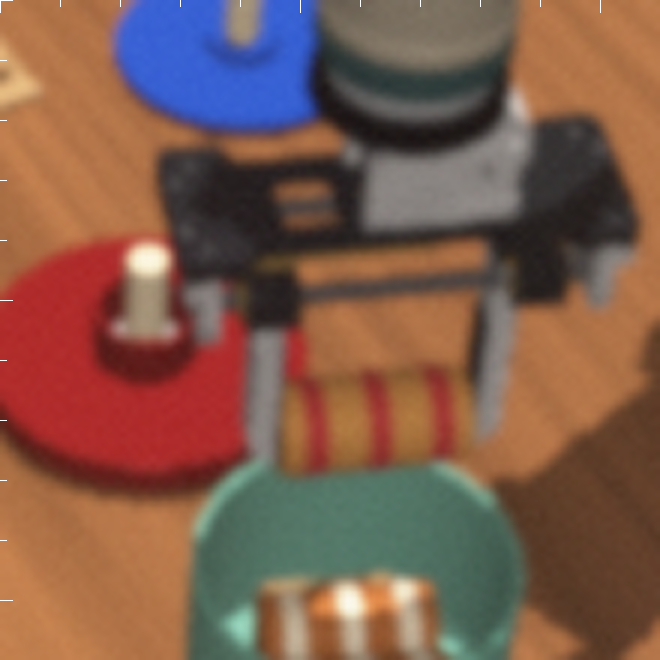

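View pics/t5.png

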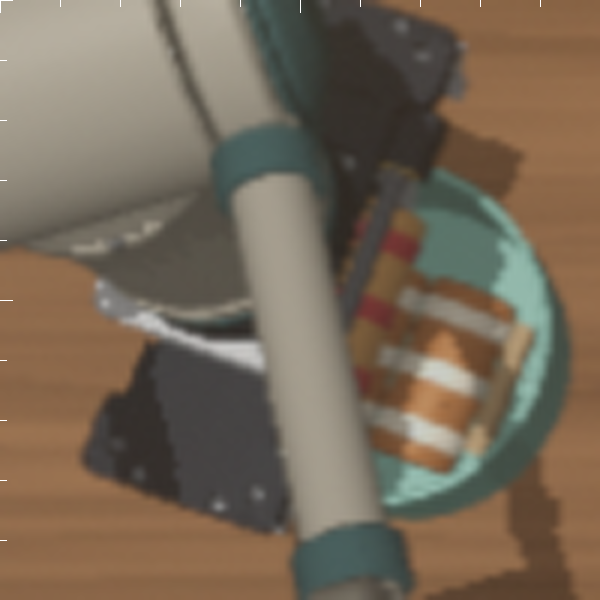

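Request:
{"api": "drive_tool", "payload": {"plan": [[[120,-0.0024,0.005,-0.0036,0.0016],[120,-0.0024,0.03,-0.0036,0.0016],[120,-0.0024,0.06,-0.0036,0.0016],[120,-0.0024,0.085,-0.0036,0.0016],[120,-0.0024,0.1,-0.0036,0.0016]]]}}

```text
clock: 7.5
tcp_pos: [0.508, 0.2321, 0.0656]
tool_rot: [-90.1, -0.1, -109.1]
contact_force: [0.7, 0.2, 0.4]
grip_width: 0.844
```

Request:
{"api": "drive_tool", "payload": {"plan": [[[120,0,0.004,0,0],[120,0,0.008,0,0],[120,0,0.008,0,0]]]}}

```text
clock: 7.88
tcp_pos: [0.5093, 0.2325, 0.0594]
tool_rot: [-90.0, 0.0, -109.1]
contact_force: [0.3, -0.8, -1.1]
grip_width: 0.85
```

```bash
python3 - <<'E'
from rig import optics
from h import *
d={}
d["scene"]=s=optics.read_camera("scene"); crop(s,"s6.png",260,170,80,90,7)
d["top"]=s=optics.read_camera("top"); crop(s,"t6.png",130,165,85,80,7)
pickle.dump(d,open("d6.pkl","wb"))
E
python3 go.py .509 .2315 .046 -109.2
```

```text
t 7.97 tcp [0.5094 0.2325 0.0596] rot [-8.9940e+01  5.0000e-02 -1.0914e+02] F [-0.4  0.4 -1. ] g 79.8
shift 0.0011 0.0136 -0.0 turn 0.0011
```

View pics/s6.png

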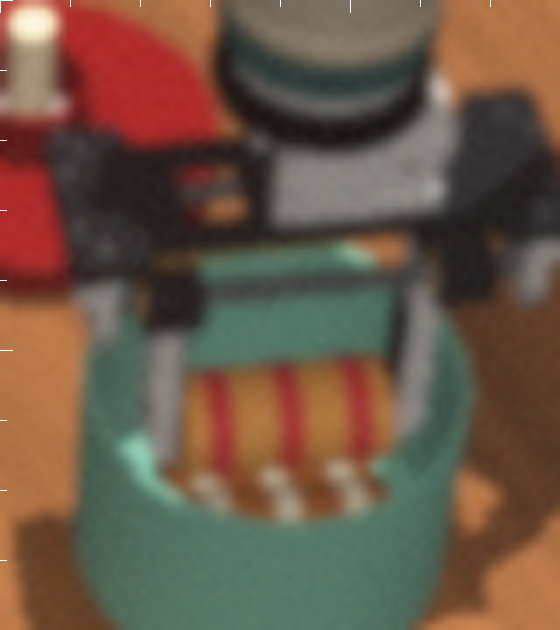

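View pics/t6.png

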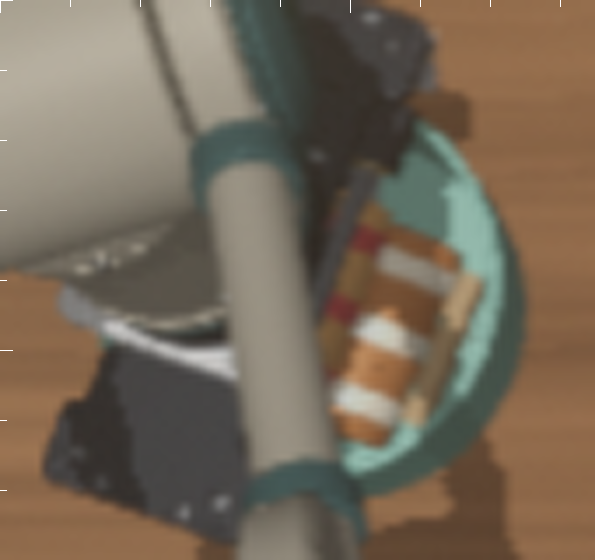

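Request:
{"api": "drive_tool", "payload": {"plan": [[[120,0.001,0.004,0,0],[120,0.001,0.007,0,0],[120,0.001,0.01,0,0],[120,0.001,0.0115,0,0],[120,0.001,0.0115,0,0]]]}}

```text
clock: 8.6
tcp_pos: [0.5089, 0.2323, 0.0482]
tool_rot: [-90.0, 0.1, -109.2]
contact_force: [-1.1, 2.2, 3.9]
grip_width: 0.844
```

Request:
{"api": "drive_tool", "payload": {"plan": [[[120,0,0.001,0,0],[120,0,0.001,0,0]]]}}

```text
clock: 8.85
tcp_pos: [0.5092, 0.233, 0.048]
tool_rot: [-90.0, 0.2, -109.2]
contact_force: [-1.4, 3.2, 8.6]
grip_width: 0.849
```

Request:
{"api": "drive_tool", "payload": {"plan": [[[120,0,0.001,0,0],[120,0,0.001,0,0]]]}}

```text
clock: 9.1
tcp_pos: [0.5094, 0.2337, 0.0477]
tool_rot: [-90.0, 0.3, -109.2]
contact_force: [-3.3, 3.9, 11.8]
grip_width: 0.846
```

Request:
{"api": "drive_tool", "payload": {"plan": [[[120,-0.001,0,0,0],[120,-0.0015,0,0,0],[120,-0.0015,0,0,0]]]}}

```text
clock: 9.48
tcp_pos: [0.5097, 0.2343, 0.0476]
tool_rot: [-89.9, 0.2, -109.2]
contact_force: [-3.2, 3.0, 13.0]
grip_width: 0.852
```

```bash
python3 go.py .509 .2315 .046 -109.2
```

```text
t 9.47 tcp [0.5097 0.2343 0.0476] rot [ -89.94    0.2  -109.2 ] F [-3.2  3.  13. ] g 80.1
shift 0.0029 0.0016 0.0003 turn 0.0
```

Request:
{"api": "drive_tool", "payload": {"plan": [[[120,-0.0007,-0.001,0,0],[120,-0.0007,-0.001,0,0]]]}}

```text
clock: 9.72
tcp_pos: [0.5097, 0.2343, 0.0477]
tool_rot: [-90.0, 0.1, -109.2]
contact_force: [-2.3, 2.0, 8.4]
grip_width: 0.849
```

Request:
{"api": "drive_tool", "payload": {"plan": [[[22,0,0,0,0],[22,0,0,0,0],[22,0,0,0,0],[22,0,0,0,0],[22,0,0,0,0]]]}}

```text
clock: 10.35
tcp_pos: [0.5093, 0.2334, 0.0463]
tool_rot: [-90.0, -0.0, -109.1]
contact_force: [0.1, 0.4, 0.0]
grip_width: 0.907
```

```bash
python3 - <<'E'
from rig import optics
from h import *
d={}
d["scene"]=s=optics.read_camera("scene"); crop(s,"s7.png",260,170,80,90,7)
d["top"]=s=optics.read_camera("top"); crop(s,"t7.png",130,165,85,80,7)
E
python3 go.py .509 .2315 .046 -109.2
```

```text
t 10.45 tcp [0.5093 0.2334 0.0464] rot [ -90.      0.   -109.14] F [0.5 0.6 0.4] g 85.9
shift 0.0019 0.0004 0.0003 turn 0.0011
```

View pics/s7.png

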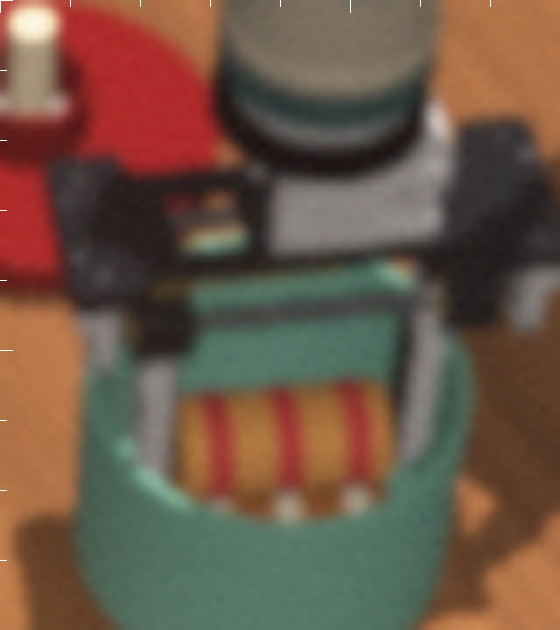

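View pics/t7.png

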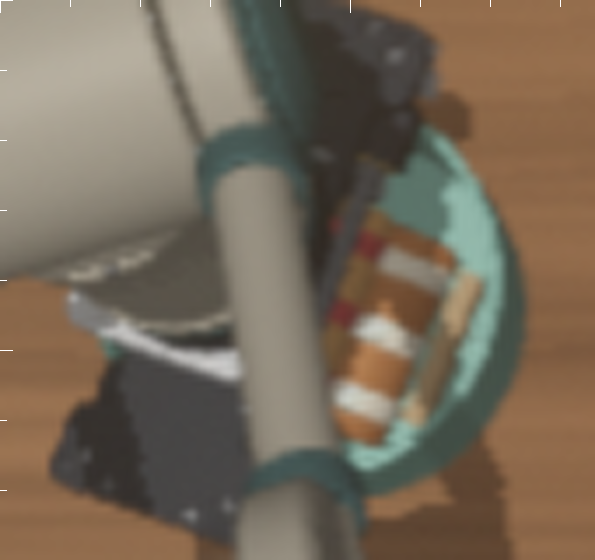

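Request:
{"api": "drive_tool", "payload": {"plan": [[[22,0,-0.01,0,0],[22,0,-0.03,0,0],[22,0,-0.07,0,0],[22,0,-0.12,0,0],[0,0,-0.165,0,0]]]}}

```text
clock: 11.08
tcp_pos: [0.5094, 0.2335, 0.2141]
tool_rot: [-89.9, 0.1, -109.1]
contact_force: [0.5, 0.3, -0.3]
grip_width: 0.981
```

```bash
python3 go.py .498 .0144 .19 -109.2
```

```text
t 11.07 tcp [0.5094 0.2335 0.2141] rot [-8.9920e+01  6.0000e-02 -1.0913e+02] F [ 0.5  0.3 -0.3] g 92.2
shift 0.2108 0.0241 0.061 turn 0.0011
```

Request:
{"api": "drive_tool", "payload": {"plan": [[[0,0.05,0,0.0145,0],[0,0.105,0,0.0305,0],[0,0.16,0.01,0.0465,0],[0,0.2,0.02,0.058,0],[0,0.2108,0.024,0.061,0]]]}}

```text
clock: 11.7
tcp_pos: [0.4974, 0.0124, 0.1877]
tool_rot: [-90.0, -0.0, -109.3]
contact_force: [0.3, 0.4, -0.4]
grip_width: 0.999
```

Request:
{"api": "drive_tool", "payload": {"plan": [[[0,0,0.002,0,0],[0,0,0.002,0,0],[0,0,0.002,0,0]]]}}

```text
clock: 12.08
tcp_pos: [0.4981, 0.0156, 0.1857]
tool_rot: [-90.0, 0.0, -109.0]
contact_force: [-0.2, 0.1, 0.3]
grip_width: 0.999
```

```bash
python3 - <<'E'
from rig import optics
from h import *
d={}
d["scene"]=s=optics.read_camera("scene"); crop(s,"s8.png",205,130,130,130,5)
d["top"]=s=optics.read_camera("top"); crop(s,"t8.png",140,165,110,85,7)
pickle.dump(d,open("d8.pkl","wb"))
E
python3 go.py .498 .0144 .19 -109.2
```

```text
t 12.18 tcp [0.498  0.0153 0.1857] rot [-8.9980e+01  2.0000e-02 -1.0905e+02] F [ 0.  -0.  -0.1] g 93.8
shift 0.0008 -0.0043 0.0002 turn 0.0027
```

View pics/s8.png

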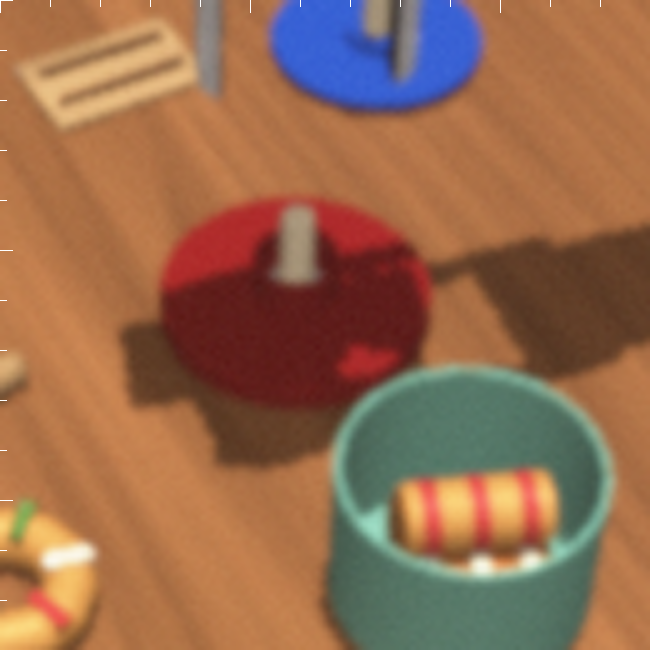

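View pics/t8.png

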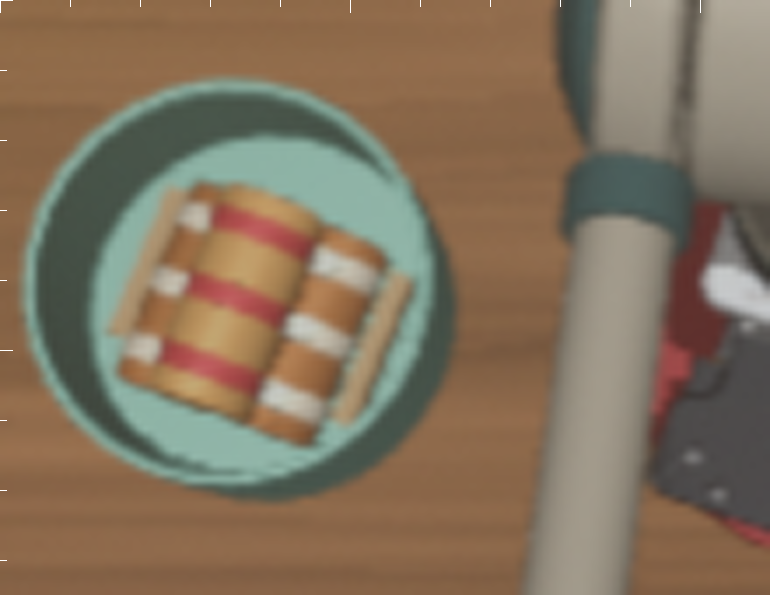

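Roll is saddled and parallel (top crop: pink bands centred over the groove at ~(235,295)). Now down over the knob.

Request:
{"api": "drive_tool", "payload": {"plan": [[[0,0.0004,0.03,0,0.002],[0,0.0008,0.06,0,0.0027],[0,0.0008,0.09,0,0.0027],[0,0.0008,0.112,0,0.0027],[0,0.0008,0.112,0,0.0027]]]}}

```text
clock: 12.8
tcp_pos: [0.4963, 0.0142, 0.0722]
tool_rot: [-90.2, -0.0, -109.3]
contact_force: [0.0, 0.2, 0.3]
grip_width: 0.999
```

```bash
python3 - <<'E'
from rig import optics
from h import *
s=optics.read_camera("scene"); crop(s,"s9.png",215,110,100,100,7)
E
python3 go.py .498 .0144 .057 -109.2
```

```text
t 12.85 tcp [0.4974 0.014  0.0733] rot [-9.0060e+01 -1.0000e-02 -1.0925e+02] F [ 0.5  0.1 -0.4] g 93.8
shift -0.0006 0.0163 0.0004 turn -0.0009
```

View pics/s9.png

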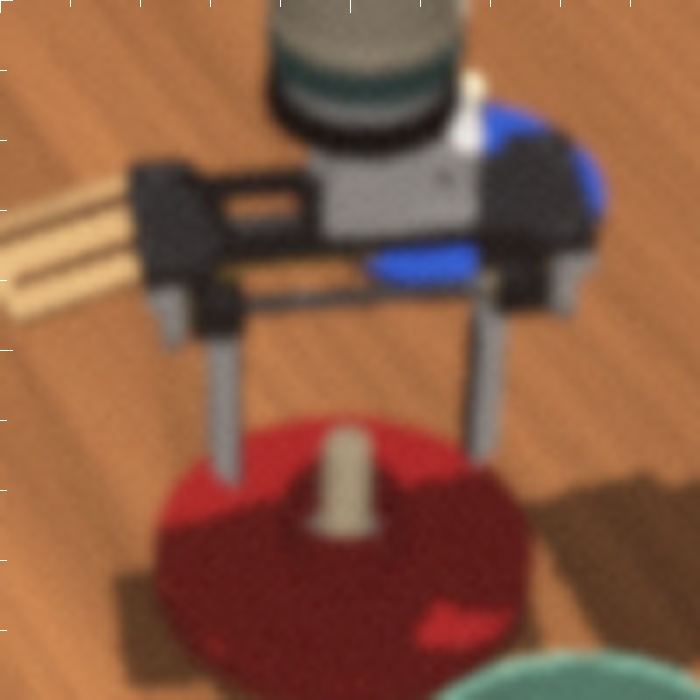

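Request:
{"api": "drive_tool", "payload": {"plan": [[[0,-0.0005,0.008,0.0004,0],[0,-0.0005,0.0155,0.0004,0],[0,-0.0005,0.0155,0.0004,0],[120,-0.0005,0.0155,0.0004,0],[120,-0.0005,0.0155,0.0004,0]]]}}

```text
clock: 13.48
tcp_pos: [0.4983, 0.0139, 0.0582]
tool_rot: [-90.0, 0.0, -109.3]
contact_force: [-0.8, -1.1, -0.2]
grip_width: 0.825
```

Request:
{"api": "drive_tool", "payload": {"plan": [[[190,0,0,0,0],[190,0,0,0,0],[240,0,0,0,0],[240,0,0,0,0],[240,0,0,0,0]]]}}

```text
clock: 14.1
tcp_pos: [0.4981, 0.0139, 0.0579]
tool_rot: [-90.0, 0.0, -109.3]
contact_force: [-0.5, 0.4, -0.9]
grip_width: 0.298
```

```bash
python3 go.py .498 .0144 .057 -109.2
```

```text
t 14.1 tcp [0.4981 0.0139 0.0579] rot [-9.0000e+01  1.0000e-02 -1.0929e+02] F [-0.5  0.4 -0.9] g 28.0
shift -0.0004 0.0009 -0.0003 turn -0.0016
```

Request:
{"api": "drive_tool", "payload": {"plan": [[[240,0,0,0,0],[240,0,0,0,0],[240,0,0,0,0],[240,0,0,0,0]]]}}

```text
clock: 14.6
tcp_pos: [0.4983, 0.0139, 0.058]
tool_rot: [-90.0, 0.0, -109.3]
contact_force: [0.2, 0.2, 0.2]
grip_width: 0.204
```

```bash
python3 - <<'E'
from rig import optics
from h import *
s=optics.read_camera("scene"); crop(s,"s10.png",215,110,100,100,7)
E
python3 go.py .498 .0144 .057 -109.2
```

```text
t 14.65 tcp [0.4983 0.0139 0.058 ] rot [-8.9980e+01  1.0000e-02 -1.0929e+02] F [1.  0.5 0.2] g 19.2
shift -0.0004 0.001 -0.0004 turn -0.0016
```

View pics/s10.png

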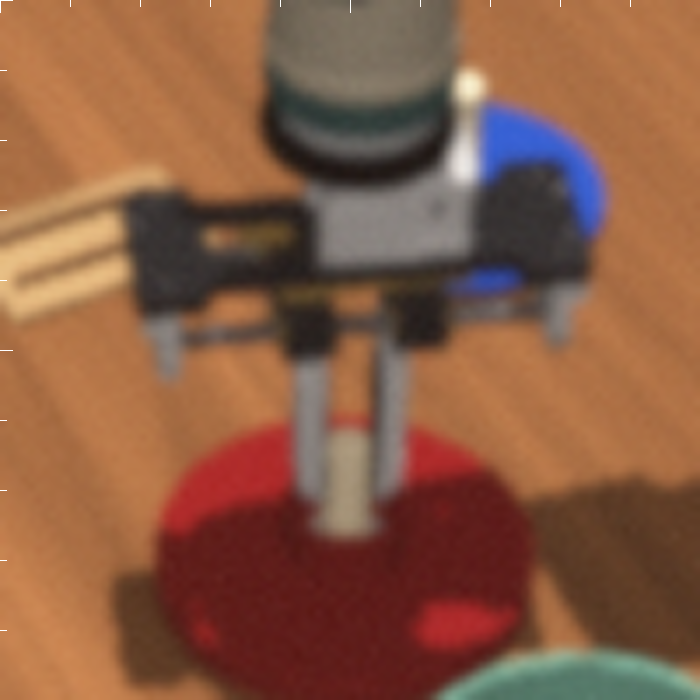

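Request:
{"api": "drive_tool", "payload": {"plan": [[[240,0,-0.004,0,0],[240,0,-0.015,0,0],[240,0,-0.035,0,0],[240,0,-0.06,0,0],[240,0,-0.09,0,0]]]}}

```text
clock: 15.28
tcp_pos: [0.4973, 0.014, 0.1488]
tool_rot: [-90.1, -0.0, -109.3]
contact_force: [1.0, -0.3, -4.0]
grip_width: 0.203
```

Request:
{"api": "drive_tool", "payload": {"plan": [[[240,0,-0.025,0,0],[240,0,-0.042,0,0],[240,0,-0.05,0,0],[240,0,-0.05,0,0],[240,0,-0.05,0,0]]]}}

```text
clock: 15.9
tcp_pos: [0.4974, 0.014, 0.1971]
tool_rot: [-90.1, -0.0, -109.3]
contact_force: [-0.4, 0.4, -4.3]
grip_width: 0.205
```

```bash
python3 - <<'E'
from rig import optics
from h import *
d={}
d["scene"]=s=optics.read_camera("scene"); crop(s,"s11.png",205,70,130,120,5)
d["top"]=s=optics.read_camera("top"); crop(s,"t11.png",200,140,120,120,5)
pickle.dump(d,open("d11.pkl","wb"))
E
python3 go.py .5117 .2314 .198 -109.2
```

```text
t 16.0 tcp [0.4975 0.014  0.1971] rot [-9.0110e+01 -2.0000e-02 -1.0929e+02] F [-0.2  0.  -5.3] g 19.2
shift -0.2099 -0.0009 -0.0584 turn -0.0016
```

View pics/s11.png

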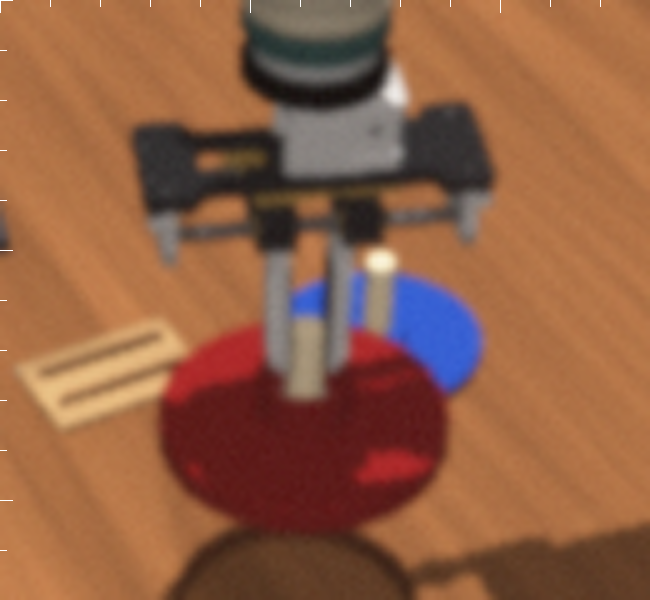

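View pics/t11.png

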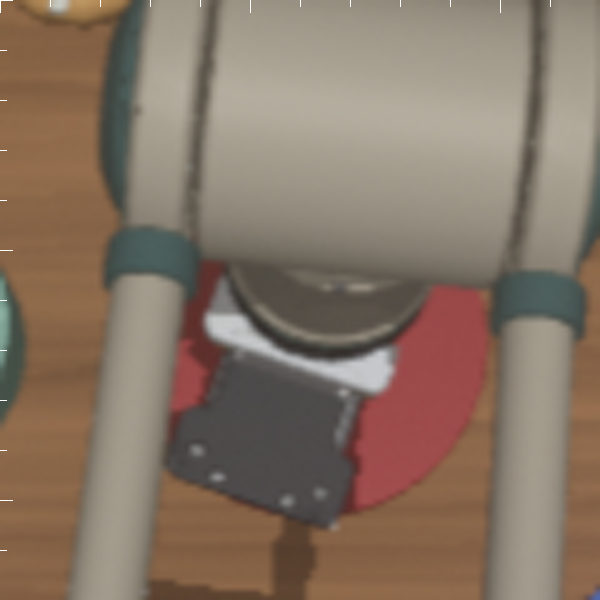

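Run:
```python
from h import *
d=pickle.load(open("d11.pkl","rb"));s=d["scene"];t=d["top"]
cv=[(circ((.4975,.014),.081,.163),(255,255,0))]
crop(s,"s11b.png",230,125,70,60,10,cv); crop(t,"t11b.png",200,140,120,120,5,cv)
```

```text
(no output)
```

View pics/s11b.png

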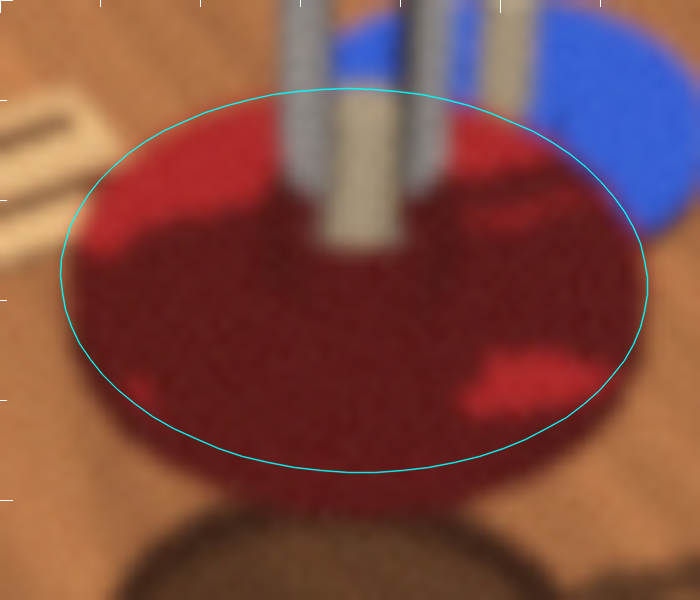

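View pics/t11b.png

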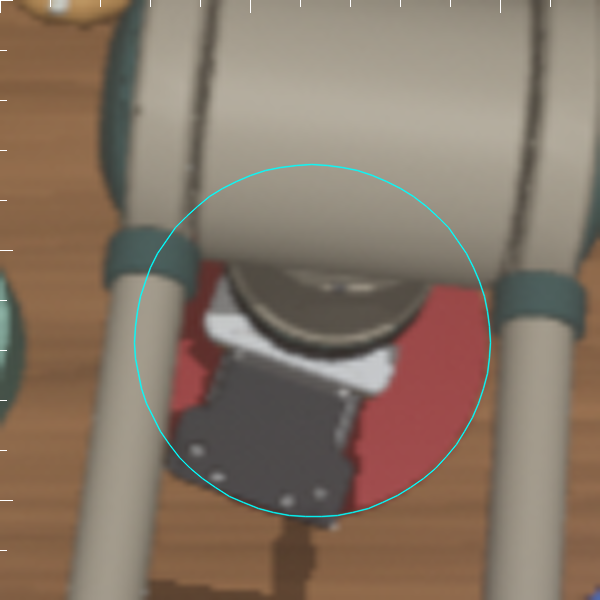

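Request:
{"api": "drive_tool", "payload": {"plan": [[[240,-0.01,0,-0.003,0],[240,-0.035,0,-0.01,0],[240,-0.065,0,-0.018,0],[240,-0.1,0,-0.028,0],[240,-0.135,0,-0.0375,0]]]}}

```text
clock: 16.62
tcp_pos: [0.5071, 0.1555, 0.1977]
tool_rot: [-90.0, 0.0, -109.3]
contact_force: [0.2, -0.1, -4.9]
grip_width: 0.205
```

Request:
{"api": "drive_tool", "payload": {"plan": [[[240,-0.03,0,-0.0085,0],[240,-0.05,0,-0.014,0],[240,-0.065,0,-0.018,0],[240,-0.072,0,-0.02,0],[240,-0.072,0,-0.02,0]]]}}

```text
clock: 17.25
tcp_pos: [0.5122, 0.2281, 0.1979]
tool_rot: [-90.0, -0.0, -109.3]
contact_force: [-0.5, -0.2, -4.4]
grip_width: 0.203
```

Request:
{"api": "drive_tool", "payload": {"plan": [[[240,0,0,0,0],[240,0,0,0,0]]]}}

```text
clock: 17.5
tcp_pos: [0.5123, 0.2275, 0.1981]
tool_rot: [-90.0, -0.0, -109.3]
contact_force: [-0.4, 0.4, -3.2]
grip_width: 0.21
```

```bash
python3 - <<'E'
from rig import optics
from h import *
d={}
d["scene"]=s=optics.read_camera("scene"); crop(s,"s12.png",235,130,120,140,5)
d["top"]=s=optics.read_camera("top"); crop(s,"t12.png",120,140,120,120,5)
pickle.dump(d,open("d12.pkl","wb"))
E
python3 go.py .5117 .2314 .145 -109.2
```

```text
t 17.6 tcp [0.5123 0.2278 0.1981] rot [ -89.99    0.   -109.33] F [ 0.3 -0.  -3.7] g 19.1
shift -0.0032 0.0531 -0.0018 turn -0.0024
```

View pics/s12.png

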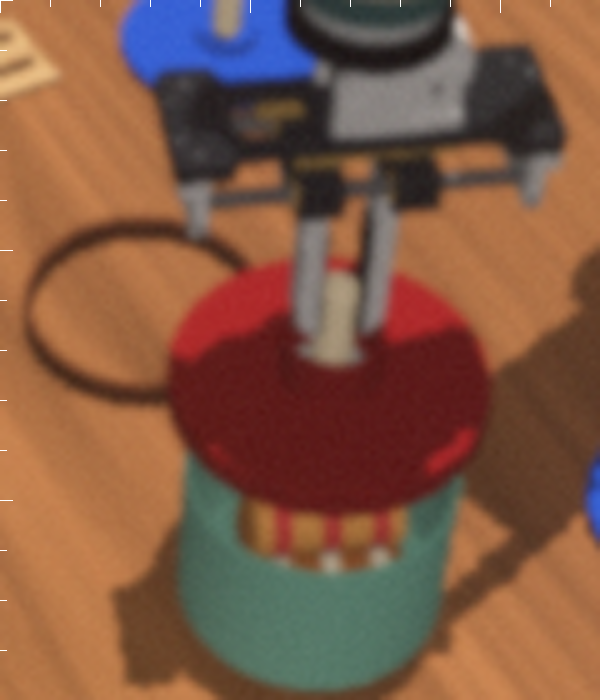

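Request:
{"api": "drive_tool", "payload": {"plan": [[[240,-0.001,0.005,-0.0006,0],[240,-0.002,0.015,-0.0012,0],[240,-0.0032,0.028,-0.0018,0],[240,-0.0032,0.04,-0.0018,0],[240,-0.0032,0.045,-0.0018,0]]]}}

```text
clock: 18.23
tcp_pos: [0.5108, 0.2317, 0.1515]
tool_rot: [-90.1, -0.1, -109.3]
contact_force: [-0.5, 0.4, -4.2]
grip_width: 0.207
```

Request:
{"api": "drive_tool", "payload": {"plan": [[[240,0,0.002,0,0],[240,0,0.002,0,0]]]}}

```text
clock: 18.48
tcp_pos: [0.5118, 0.2319, 0.1511]
tool_rot: [-90.0, 0.0, -109.3]
contact_force: [-0.5, 0.5, -4.1]
grip_width: 0.21
```

```bash
python3 - <<'E'
from rig import optics
from h import *
d={}
d["scene"]=s=optics.read_camera("scene")
d["top"]=t=optics.read_camera("top")
from rig import manip
p=manip.state()["tcp_pos"]
cv=[(circ(p[:2],.081,p[2]-.058+.024),(255,255,0)),(circ((.5117,.2314),.072,0),(0,0,0)),(circ((.5117,.2314),.072,.096),(0,0,0))]
crop(s,"s13.png",235,150,120,140,5,cv)
crop(t,"t13.png",120,140,120,120,5,cv)
E
python3 go.py .5117 .2314 .138 -109.2
```

```text
t 18.57 tcp [0.5119 0.232  0.1514] rot [-8.9960e+01  4.0000e-02 -1.0929e+02] F [-0.7 -0.1 -3.7] g 19.1
shift 0.0006 0.0134 -0.0 turn -0.0016
```

View pics/s13.png

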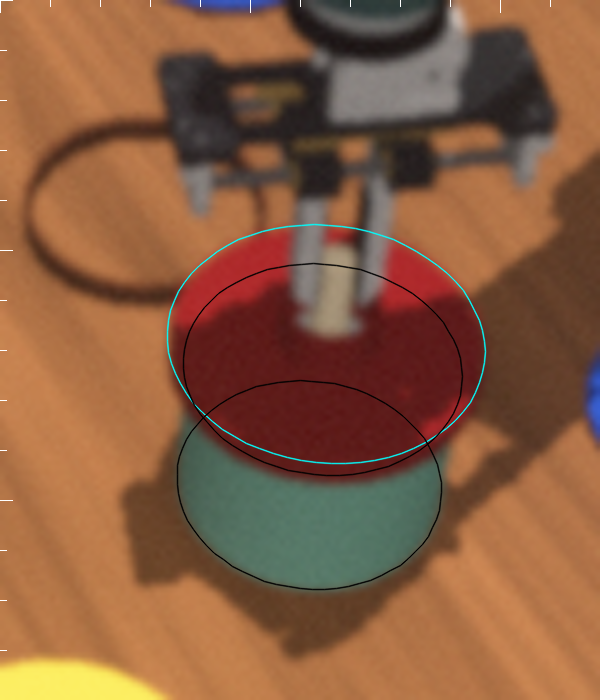

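View pics/t13.png

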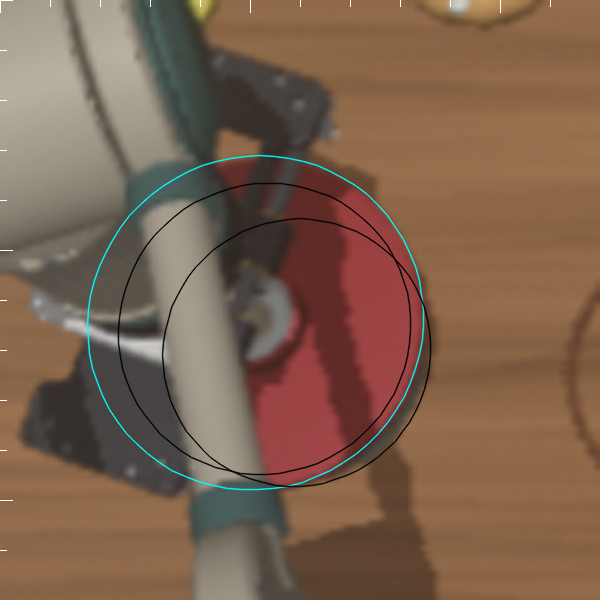

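Request:
{"api": "drive_tool", "payload": {"plan": [[[240,0.0005,0.003,0,0],[240,0.0005,0.006,0,0],[240,0.0005,0.008,0,0],[240,0.0005,0.0095,0,0],[240,0.0005,0.0105,0,0]]]}}

```text
clock: 19.2
tcp_pos: [0.5114, 0.2314, 0.1404]
tool_rot: [-90.0, 0.0, -109.3]
contact_force: [-0.9, -0.3, -3.4]
grip_width: 0.204
```

Request:
{"api": "drive_tool", "payload": {"plan": [[[240,0,0.001,0,0],[240,0,0.002,0,0],[240,0,0.002,0,0]]]}}

```text
clock: 19.58
tcp_pos: [0.5118, 0.2316, 0.1387]
tool_rot: [-90.0, 0.0, -109.3]
contact_force: [1.4, -0.1, -2.7]
grip_width: 0.21
```

Request:
{"api": "drive_tool", "payload": {"plan": [[[240,0,0.0005,0,0],[240,0,0.001,0,0],[240,0,0.001,0,0]]]}}

```text
clock: 19.95
tcp_pos: [0.512, 0.2316, 0.1381]
tool_rot: [-89.9, 0.1, -109.3]
contact_force: [1.3, 1.1, 0.5]
grip_width: 0.207
```

```bash
python3 go.py .5117 .2314 .138 -109.2
```

```text
t 19.95 tcp [0.512  0.2316 0.1381] rot [-8.9930e+01  6.0000e-02 -1.0929e+02] F [1.3 1.1 0.5] g 19.5
shift 0.0003 0.0001 -0.0002 turn -0.0017
```

Seated at exactly +80 mm with the weight taken off. Let go and check.

Request:
{"api": "drive_tool", "payload": {"plan": [[[180,0,0,0,0],[150,0,0,0,0],[150,0,0,0,0],[60,0,0,0,0],[0,0,0,0,0]]]}}

```text
clock: 20.58
tcp_pos: [0.5114, 0.2314, 0.1374]
tool_rot: [-90.0, 0.0, -109.3]
contact_force: [0.5, -0.0, -0.4]
grip_width: 0.588
```

Request:
{"api": "drive_tool", "payload": {"plan": [[[0,0,0,0,0],[0,0,0,0,0],[0,0,0,0,0],[0,0,0,0,0]]]}}

```text
clock: 21.08
tcp_pos: [0.5114, 0.2314, 0.1375]
tool_rot: [-90.0, 0.0, -109.3]
contact_force: [-0.4, 0.4, 0.2]
grip_width: 0.987
```

Request:
{"api": "drive_tool", "payload": {"plan": [[[0,0,-0.03,0,0],[0,0,-0.08,0,0],[0,0.05,-0.12,0,0],[0,0.11,-0.12,0,0],[0,0.17,-0.12,0,0]]]}}

```text
clock: 21.7
tcp_pos: [0.4549, 0.0696, 0.2582]
tool_rot: [-89.9, 0.0, -109.2]
contact_force: [1.1, -0.7, 0.1]
grip_width: 1.001
```

Request:
{"api": "drive_tool", "payload": {"plan": [[[0,0.06,0,0,0],[0,0.08,0,0,0],[0,0.08,0,0,0]]]}}

```text
clock: 22.08
tcp_pos: [0.4285, -0.0055, 0.2577]
tool_rot: [-90.0, 0.0, -109.5]
contact_force: [0.6, -0.7, -0.6]
grip_width: 1.004
```

```bash
python3 - <<'E'
from rig import optics
from h import *
d={}
d["scene"]=s=optics.read_camera("scene")
d["top"]=t=optics.read_camera("top")
pickle.dump(d,open("d14.pkl","wb"))
C=(.5118,.2316)
cv=[(circ(C,.081,.104),(255,255,0)),(circ(C,.026,.132),(255,255,0)),(circ(C,.0225,.132),(255,255,0)),(circ(C,.010,.164),(0,0,0))]
crop(s,"s14.png",260,150,80,80,8,cv)
crop(t,"t14.png",130,160,80,80,8,cv)
crop(t,"t14r.png",130,160,80,80,8)
E
python3 go.py .5117 .2314 .138 -109.2
```

```text
t 22.18 tcp [ 0.4291 -0.004   0.2576] rot [-8.9980e+01  6.0000e-02 -1.0931e+02] F [-0.5  0.3 -0.6] g 93.5
shift -0.2495 0.1196 0.0001 turn -0.0018
```

View pics/s14.png

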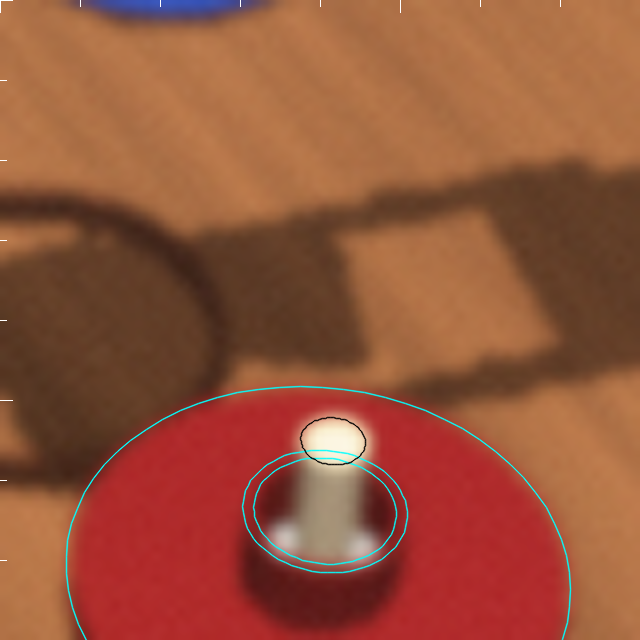

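View pics/t14.png

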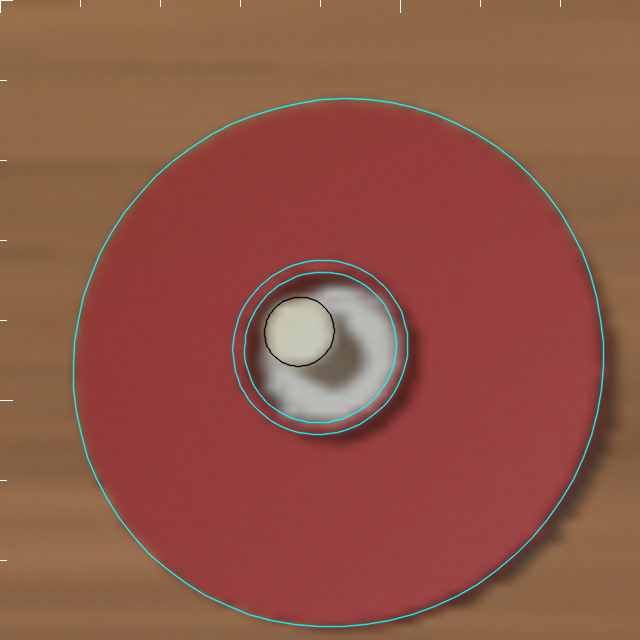

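View pics/t14r.png

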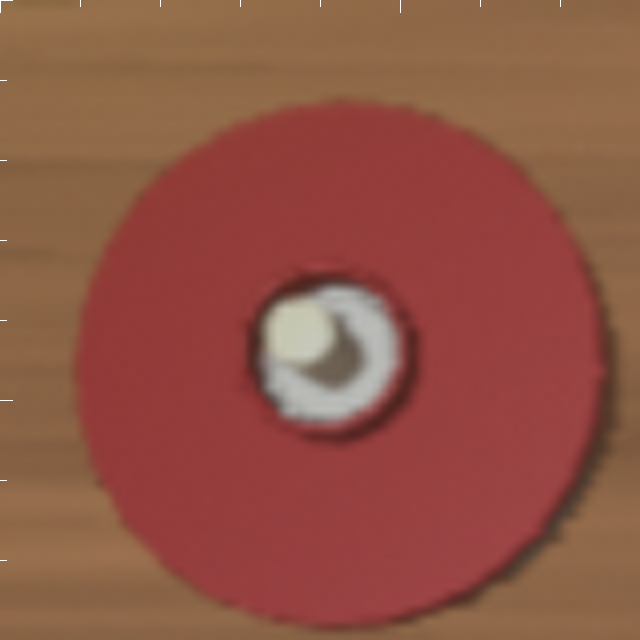

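Request:
{"api": "drive_tool", "payload": {"plan": [[[0,-0.06,0,0,0],[0,-0.12,0,0,0],[0,-0.18,0,0,0],[0,-0.225,0,0,0],[0,-0.246,0.01,0,-0.0018]]]}}

```text
clock: 22.8
tcp_pos: [0.5107, 0.2315, 0.2471]
tool_rot: [-90.0, 0.1, -108.9]
contact_force: [0.9, -0.8, -0.5]
grip_width: 0.997
```

Request:
{"api": "drive_tool", "payload": {"plan": [[[0,-0.0035,0.02,0,0],[0,-0.0035,0.05,0,0],[0,-0.0035,0.07,0,0],[0,-0.0035,0.07,0,0],[0,-0.0035,0.07,0,0]]]}}

```text
clock: 23.42
tcp_pos: [0.5115, 0.2311, 0.178]
tool_rot: [-90.0, 0.0, -109.2]
contact_force: [-0.5, -0.1, 0.6]
grip_width: 1.0
```

```bash
python3 go.py .5116 .2314 .109 -109.2
```

```text
t 23.43 tcp [0.5115 0.2311 0.178 ] rot [-8.9960e+01  2.0000e-02 -1.0918e+02] F [-0.5 -0.1  0.6] g 94.0
shift -0.0003 0.069 -0.0 turn 0.0004
```

Request:
{"api": "drive_tool", "payload": {"plan": [[[0,-0.0003,0.015,0,0],[0,-0.0003,0.035,0,0],[0,-0.0003,0.055,0,0],[0,-0.0003,0.065,0,0],[0,-0.0003,0.0685,0,0]]]}}

```text
clock: 24.05
tcp_pos: [0.5112, 0.2312, 0.1085]
tool_rot: [-90.0, -0.0, -109.2]
contact_force: [-0.1, 0.5, 0.2]
grip_width: 1.0
```

Request:
{"api": "drive_tool", "payload": {"plan": [[[60,0,0,0,0],[60,0,0,0,0],[90,0,0,0,0],[90,0,0,0,0]]]}}

```text
clock: 24.55
tcp_pos: [0.5115, 0.2313, 0.1093]
tool_rot: [-90.0, 0.0, -109.2]
contact_force: [0.6, 0.4, -0.4]
grip_width: 0.654
```

```bash
python3 go.py .5116 .2314 .109 -109.2
python3 - <<'E'
from rig import optics
from h import *
s=optics.read_camera("scene"); crop(s,"s15.png",250,150,100,100,7)
s=optics.read_camera("top"); crop(s,"t15.png",130,160,80,80,7)
E
```

```text
t 24.55 tcp [0.5115 0.2313 0.1093] rot [-8.9970e+01  3.0000e-02 -1.0919e+02] F [ 0.6  0.4 -0.4] g 61.5
shift -0.0001 0.0003 0.0 turn 0.0002
```

View pics/s15.png

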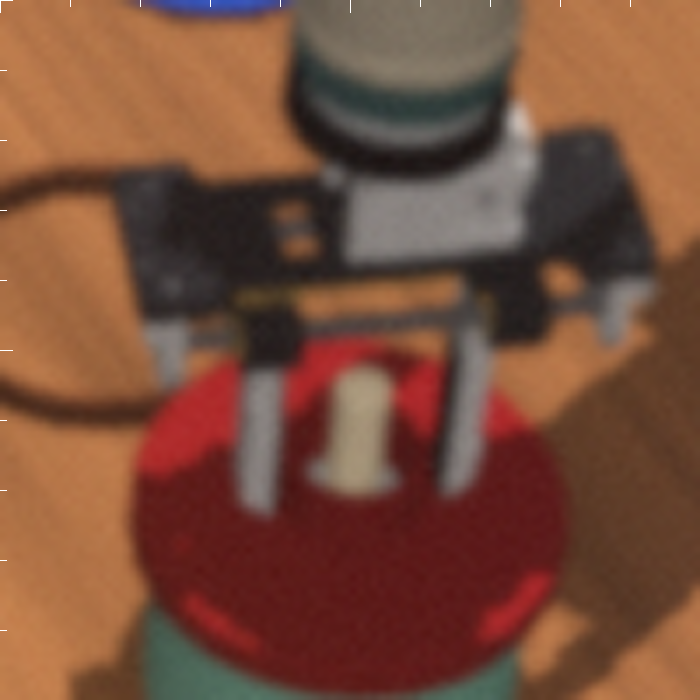

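View pics/t15.png

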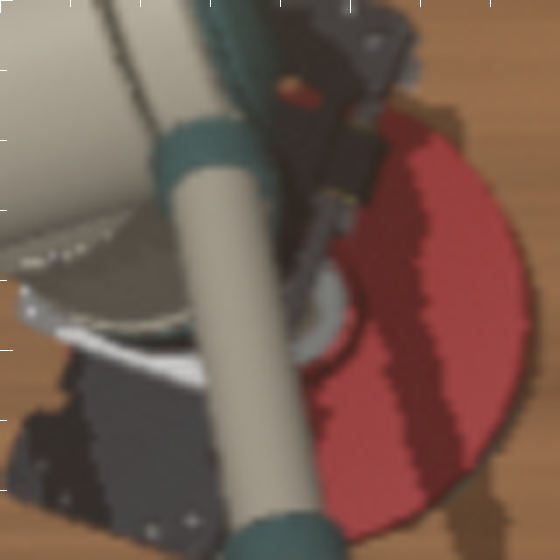

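Fingers straddle the collar evenly. Close gently.

Request:
{"api": "drive_tool", "payload": {"plan": [[[104,0,0,0,0],[108,0,0,0,0],[111,0,0,0,0],[114,0,0,0,0],[116,0,0,0,0]]]}}

```text
clock: 25.28
tcp_pos: [0.5116, 0.2312, 0.109]
tool_rot: [-90.0, 0.0, -109.2]
contact_force: [1.6, -0.1, -0.2]
grip_width: 0.552
```

Request:
{"api": "drive_tool", "payload": {"plan": [[[120,0,0,0,0],[140,0,0,0,0],[180,0,0,0,0],[180,0,0,0,0],[180,0,0,0,0]]]}}

```text
clock: 25.9
tcp_pos: [0.5114, 0.2313, 0.109]
tool_rot: [-90.0, 0.0, -109.2]
contact_force: [0.9, 0.1, 0.5]
grip_width: 0.548
```

```bash
python3 go.py .5116 .2314 .109 -109.2
```

```text
t 25.9 tcp [0.5114 0.2313 0.109 ] rot [-8.9990e+01  1.0000e-02 -1.0919e+02] F [0.9 0.1 0.5] g 51.5
shift -0.0002 0.0 0.0001 turn 0.0002
```

Gripped at 51.5 mm (52 expected), no side force. Lift slowly.

Request:
{"api": "drive_tool", "payload": {"plan": [[[180,0,-0.001,0,0],[180,0,-0.003,0,0],[180,0,-0.006,0,0],[180,0,-0.01,0,0],[180,0,-0.014,0,0]]]}}

```text
clock: 26.52
tcp_pos: [0.5114, 0.2313, 0.1233]
tool_rot: [-90.0, 0.0, -109.2]
contact_force: [0.3, 0.7, -2.5]
grip_width: 0.549
```

```bash
python3 go.py .5115 .2313 .194 -109.2
python3 - <<'E'
from rig import optics
from h import *
s=optics.read_camera("scene"); crop(s,"s16.png",250,150,100,110,6)
E
```

```text
t 26.52 tcp [0.5114 0.2313 0.1233] rot [-9.0000e+01  1.0000e-02 -1.0919e+02] F [ 0.3  0.7 -2.5] g 51.6
shift -0.0001 -0.0707 0.0001 turn 0.0002
```

View pics/s16.png

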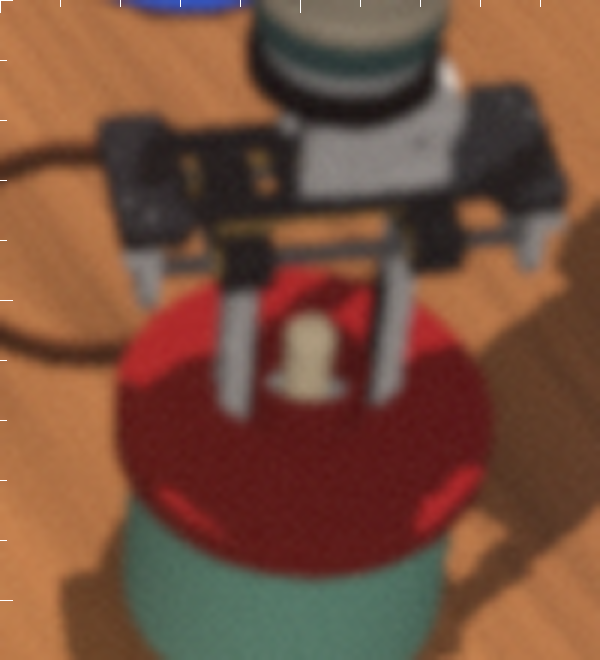

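Request:
{"api": "drive_tool", "payload": {"plan": [[[180,0,-0.008,0,0],[180,0,-0.018,0,0],[180,0,-0.028,0,0],[180,0,-0.038,0,0],[180,0,-0.048,0,0]]]}}

```text
clock: 27.2
tcp_pos: [0.5114, 0.2313, 0.1718]
tool_rot: [-90.0, 0.0, -109.2]
contact_force: [0.3, -0.6, -1.3]
grip_width: 0.55
```

Request:
{"api": "drive_tool", "payload": {"plan": [[[180,0,-0.009,0,0],[180,0,-0.016,0,0],[180,0,-0.021,0,0],[180,0,-0.0225,0,0],[180,0,-0.0225,0,0]]]}}

```text
clock: 27.82
tcp_pos: [0.5113, 0.2312, 0.1934]
tool_rot: [-90.0, -0.0, -109.2]
contact_force: [-0.4, 0.1, -3.4]
grip_width: 0.551
```

Request:
{"api": "drive_tool", "payload": {"plan": [[[180,0,0,0,0],[180,0,0,0,0],[180,0,0,0,0],[180,0,0,0,0]]]}}

```text
clock: 28.32
tcp_pos: [0.5113, 0.2312, 0.1934]
tool_rot: [-90.0, 0.0, -109.2]
contact_force: [0.2, -0.4, -3.2]
grip_width: 0.545
```

```bash
python3 go.py .5115 .2313 .194 -109.2
python3 - <<'E'
from rig import optics
from h import *
s=optics.read_camera("scene"); t=optics.read_camera("top")
C=(.5114,.2313); I=(.5118,.2316)
cv=[(circ(C,.081,.189),(255,255,0)),(circ(I,.071,.100),(0,255,0)),(circ(I,.010,.164),(0,0,0))]
crop(s,"s17.png",235,110,120,140,5); crop(s,"s17b.png",235,110,120,140,5,cv)
crop(t,"t17.png",120,140,120,120,5,cv)
cv2.imwrite("pics/s17f.png",s["color"][:,:,::-1])
E
python3 go.py .5115 .2313 .194 -109.2
```

```text
t 28.32 tcp [0.5113 0.2312 0.1934] rot [ -90.01    0.   -109.19] F [ 0.2 -0.4 -3.2] g 51.2
shift -0.0001 -0.0006 0.0002 turn 0.0002
t 28.43 tcp [0.5114 0.2312 0.1935] rot [-9.0000e+01  1.0000e-02 -1.0919e+02] F [ 0.2 -0.2 -1.9] g 51.5
shift -0.0001 -0.0005 0.0001 turn 0.0002
```

View pics/s17.png

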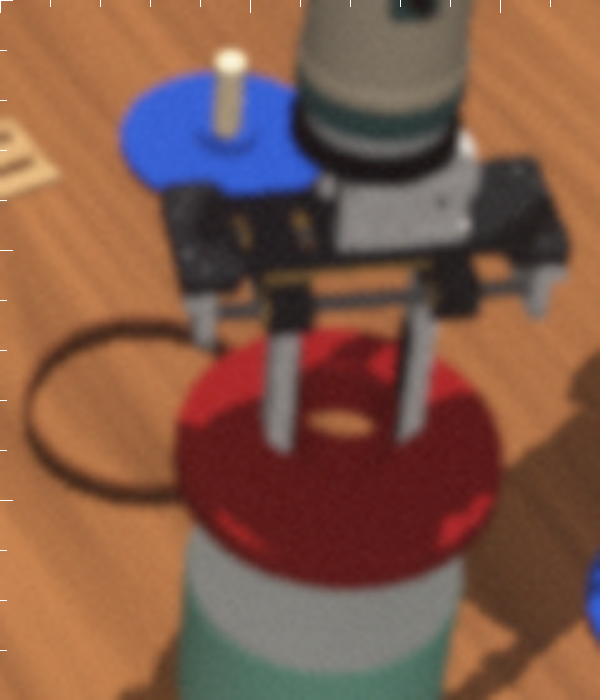

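View pics/s17b.png

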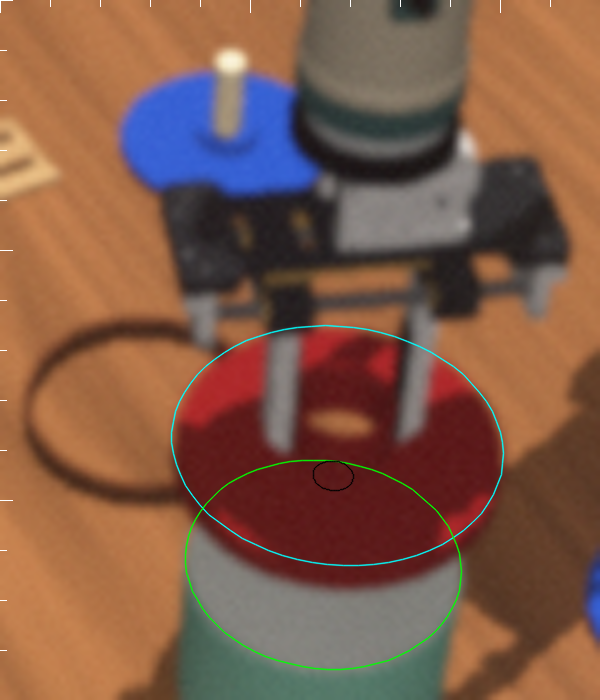

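View pics/t17.png

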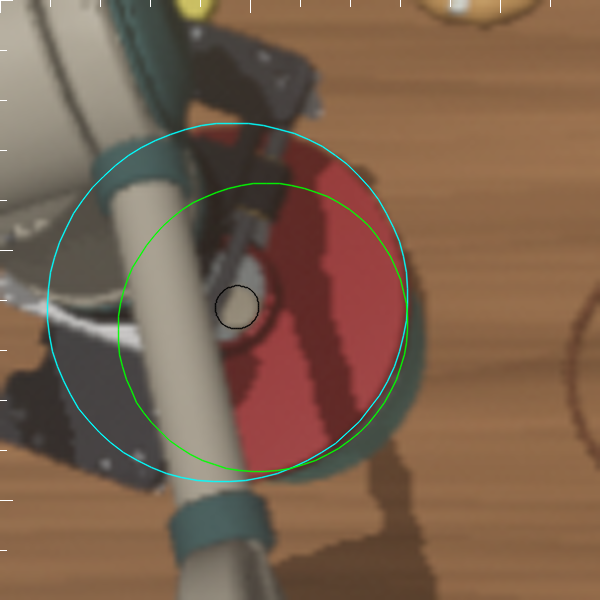

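View pics/s17f.png

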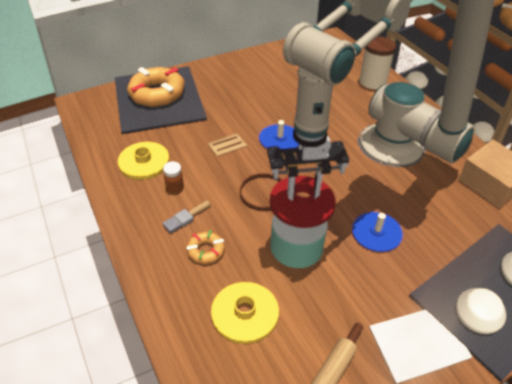

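```bash
python3 -c "
from rig import manip
print(manip.state()['qd'].round(2)); print(manip.job_done())"
```

```text
[ 0.03 -0.02 -0.06  0.11 -0.08  0.05]
the job is handed in; nothing more can be done
None
```

The job is done and handed in after about 28 s of robot time. The arm is still holding the red lid level and motionless, about 84 mm above where it sat.

- **Roll:** I gripped the pink-banded roll by its ends (79.5 mm measured, 80 expected) and lowered it into the tin until it rested on the two rolls. Pushing it into place peaked at about 13 N. After I let go, both cameras showed it parallel and sitting in the groove.
- **Lids onto the tin:** I carried the nested pair by the knob and set it down with almost no force. The gripper ended 80 mm higher than where it picked the lids up, exactly as expected. After I let go, the lids were level and matched the expected outlines to about 1 mm.
- **Red lid:** I gripped it by the collar (51.5 mm measured, 52 expected). The wrist force of about 2–3 N matches the red lid alone.
- **Final pictures:** The inner lid's flange is on its expected outline on the tin, and nothing touches the red lid except the gripper. The jar, ring bread and brush are where they started.

**Disagreements:** TCP readings taken straight after fast moves were up to 4 mm off, so I corrected from settled readings. The lifted red disc lies about 1–2 mm to one side of its predicted outline in the scene view, which is within the camera calibration and blur.

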